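# Square the tiles in the carrier and shut its gate

## Task

Draw the plywood gate board up out of the tile carrier and stand it fully down in the slotted stand. Then stack all the loose terracotta tiles flat in the carrier, lengthwise in one pile, each pushed snug against both corner fences so that the pile is square and flush, and after that slide the gate board back down fully home in the carrier's slot. Leave the pot, the bottle and the hand rake where they are.

Things in the scene. Friction and masses are not known exactly. Their poses are not given: they have to be found in the camera images.
- carrier: wooden tile carrier fixed to the bench: plywood base 12 mm thick (x -95 to +111, y -115 to +45 mm) with two fences 52 mm high above it, meeting at a right angle. Origin: on the underside, right below the centre of a squared tile. Near fence's inner face at x = -65 mm, long side fence's at y = +30 mm (it ends at x = +65); each 12 mm thick. The +x end is open; the -y side carries the gate slot
- corner (a point): point where the inner faces of the two fences meet, on top of the carrier's base (12 mm above the bench); axes as the carrier's: the near fence runs from here to -y, the long fence to +x, so the tiles lie on its +x, -y side, long side along x
- slot (a point): middle of the carrier's gate slot, on top of its base; axes as the carrier's (8 mm in x, -40 mm in y from its origin). The slot runs along x, across the flat base, between two grooved posts, 40 mm high above the base; grooves 12.5 mm wide, their bottoms 91 mm either side of here; between the posts it is open and without a sill from 75 mm on -x to 77 mm on +x. The +x post reaches 15 mm towards +y. A gate home stands centred here
- gate_c (a point): centre of the gate, a plain plywood board 178 long (x) x 10 thick (y) x 105 mm high (z), 0.12 kg, standing on its long edge; at the start it stands fully down in the carrier's slot. Its top edge stands 53 mm above the fences and can be pinched across its thickness from above
- stand: slotted wooden stand, fixed to the bench: plywood base 190 (x) x 70 (y) x 12 mm with two rails along x that rise 40 mm above it, leaving between them a straight slot 13 mm wide along x, centred on y = 0, open at both ends and at the top. Origin: centre of its underside. A gate standing in it rests on the base with its centre 64.5 mm above the origin
- tile1_c (a point): centre (half-way up) of a plain terracotta tile, a flat slab 130 long (its x axis) x 60 wide (y) x 14 mm thick (z), 0.15 to 0.29 kg, lying flat on the bench at the start; all tiles are alike; two to four are there, an absent one reads None
- tile2_c (a point): centre (half-way up) of a plain terracotta tile, a flat slab 130 long (its x axis) x 60 wide (y) x 14 mm thick (z), 0.15 to 0.29 kg, lying flat on the bench at the start; all tiles are alike; two to four are there, an absent one reads None
- tile3_c (a point): centre (half-way up) of a plain terracotta tile, a flat slab 130 long (its x axis) x 60 wide (y) x 14 mm thick (z), 0.15 to 0.29 kg, lying flat on the bench at the start; all tiles are alike; two to four are there, an absent one reads None
- tile4_c (a point): centre (half-way up) of a plain terracotta tile, a flat slab 130 long (its x axis) x 60 wide (y) x 14 mm thick (z), 0.15 to 0.29 kg, lying flat on the bench at the start; all tiles are alike; two to four are there, an absent one reads None
- pot: glazed blue pot, 130 mm across, 110 mm high, loose bystander; origin at the centre of its underside
- bottle: green glass bottle, 68 mm across, 200 mm high, standing loose, bystander; origin at the centre of its underside
- rake: hand rake with aluminium head, about 280 mm long, lying loose, bystander; origin at its middle on the bench
There are look-alikes about, which are no part of the job. What is shaped like the part that bears tile4_c but white is not meant.

How it is judged:
By the outcome, as a careful person would: the job done as asked, in the order asked, and still so for the second after the job is handed in, with the robot touching nothing.
Of tile1, tile2, tile3, tile4 only 2 to 4 are there at a start; the rules pass over those that are not, and their reading is None.
At some moment in a run one of tile1, tile2, tile3, tile4 may be knocked a few centimetres aside while the robot is not near it.
It also fails if it takes over 210 s, if anything falls off the work surface, if the arm or the gripper's body presses on something with over 40 N, if the wrist force passes 120 N, or if a joint passes its speed limit or range.

## Robot

A 6-joint arm with a two-finger parallel gripper is mounted at the origin on the work surface. World frame = base frame: x ahead of the robot, y to its left, z up, the work surface at z = 0. Lengths are in m, angles in rad, forces in N, time in s.
With the tool pointing down it reaches from about 0.35 to 0.975 m from the base axis. Payload 4.9 kg.
Tool frame: the origin (TCP) lies midway between the tips of the shut fingers; the grasp point (between the pads) lies 19 mm behind it (manip.grasp_offset is the z of the grasp point in the tool frame, in m); z points along the fingers, y is the line along which they close (so a half turn about z gives the same grasp; the last joint's range is limited). The gripper opens to 85 mm and grips with 20 to 120 N. Pads are 22 mm wide; open, the fingers measure 114 mm over their backs; the gripper's body (76 mm by 85 mm) begins 54 mm behind the grasp point. The pads swing forward as they close: fully open they stand 13 mm farther back than shut.
Start: joints at [-1.338, 0.053, 1.613, -0, 1.476, -0.119], TCP at [0.215, -0.587, 0.231] pointing down, gripper open.
Joint ranges: [-3.01, 3.01], [-1.01, 2.22], [0.06, 2.58], [-1.02, 4.17], [0.09, 2.62], [-3.14, 3.14]. Speed limits (rad/s): [2.57, 2.57, 3.14, 3.14, 3.14, 3.14].

## Interface

Orientations are given as a unit quaternion [w, x, y, z].
In Python, from plant import manip gives the robot as it stands.
- The arm moves only by the tool drive_tool, never from a script. Its argument "plan" is a list that holds one entry, the list of rows, each a list of 7 numbers: the opening, from 0 (shut) to 1 (fully open), then the shift along the tool's x, y, z in m, then the turn, a rotation vector about the tool's x, y, z in degrees. A call has exactly 5 rows; each row shifts and turns the commanded pose from where the row before left it, along the tool's axes as they then stand; what a row does not reach is not made up. A row lasts 1/8 s, in which the tool goes at most 62.5 mm and 10.7 degrees, less where a joint would pass 70% of its speed; a pose out of reach is approached as far as the arm can. A call is refused whole if a number of a shift passes 0.0625 or a number of a turn 10.7, either way. A call with a gripper value outside its range is refused whole. The fingers move at their own pace and stop on an object; the grip force is fixed at half the most. Time passes only in rows, so rows that do not move let the fingers close, or fill a call up. It gives the time, the measured TCP pose, the force, the opening and the grip force at its end, in the units of the state.
- manip.sense(): the state, without advancing time (a new reading comes with each control period).
- manip.capture(name): name is "scene" or "side" or "wrist"; returns the picture (480x640x3 uint8, red, green, blue); there is no depth.
- manip.calibration(name): a dict with "intrinsics" (3x3 intrinsics, pixels), "world_to_cam" (4x4, takes a point from world to camera coordinates); the wrist camera has in their place "hand_eye" (4x4, takes a point from camera to tool coordinates, whose origin is the TCP and whose axes are the flange's). Camera axes: x right, y down, z forward; pixel columns grow to the right and rows downward; lengths in m; the calibration is good to about 2 mm. A picture is of the moment at which its call begins: read the wrist's pose just before it. calibration takes no time and is no camera call.
- manip.finish_job(): hands the job in; it is judged then, once.
Trained networks look in the newest picture that a camera, given by its name, has taken for a name from the list of things; names that differ only in an ending like _2 or _b are one class to them, and where a whole thing is asked for, a point or a joint stands for the part that bears it (a point fixed in the world has none). Each returns a list of dicts, best first, with "confidence" (0 to 1); they miss things now and then, are a little off and sometimes report something else, mostly with a low value. They report only what shows in the picture. A call takes as long as a camera call. They do not tell look-alikes from the thing itself.
- manip.find_in(label, camera): "centre" ([x, y, z] in m, in the coordinates of the camera as it stood for that picture, good to about 4 mm: the middle of the surface that is visible of it).
- manip.trace(label, camera): "region" (480x640 bool, what is visible of it).
The state is a dict: "t": time; "joint_pos": joint angles; "qvel": joint speeds; "tau": joint torques, N m; "position": TCP position; "ee_rot": TCP orientation; "wrist_force": force on the tool from outside, world axes, zero at the start; "moment": the same for the moment, N m; "width": finger opening in m; "gripper_force": force on a finger pad.
Only numpy, scipy, OpenCV 4.12 (cv2) and the standard library are available. Lean on these libraries where they do the work, as an engineer would, in place of code of your own. Each camera call takes 0.05 s, during which the arm holds its last target. There are 200 camera calls.

## Working session

There is one attempt and no reset: what is moved stays moved. The work goes in short steps, Python scripts to look and compute and a tool call to move; the robot and the scene stay as the last step left them, time stands still between calls to the robot, and variables do not carry over. Pictures are saved under pics/ and viewed, at most 14 in all, crops included, and the job is handed in when it is done.

Besides the shell and the picture viewer there is one more tool, called by a JSON object that holds its "name" and its "arguments", one argument or row to a line. drive_tool: Moves the arm, as the interface text tells. Its arguments: {"type":"object","properties":{"plan":{"type":"array"}},"required":["plan"]}

```bash
ls; mkdir -p pics; python3 - <<'E'
from plant import manip
import cv2,numpy as np
s=manip.sense();print(s)
ims=[]
for c in("scene","side","wrist"):
    im=manip.capture(c);cv2.imwrite(f"pics/{c}0.png",im[:,:,::-1])
    print(c,manip.calibration(c))
    for l in("carrier","gate_c","stand","tile1_c","pot","bottle","rake"):
        if c=="wrist" : continue
        for d in manip.find_in(l,c):
            C=manip.calibration(c);T=np.linalg.inv(C["world_to_cam"]);p=T[:3,:3]@d["centre"]+T[:3,3]
            q=C["intrinsics"]@np.array(d["centre"]);print(c,l,round(d["confidence"],2),p.round(3),(q[:2]/q[2]).round())
print(manip.grasp_offset)
E
```

```text
pics
{'t': 0.0, 'joint_pos': array([-1.33799389e+00,  5.33297835e-02,  1.61429414e+00, -1.72544142e-05,
        1.47602439e+00, -1.19035002e-01]), 'qvel': array([-0.00042478,  0.000133  ,  0.00058228, -0.00102028,  0.00047436,
        0.00059193]), 'tau': array([-1.57635473e-03, -3.93679476e+01, -3.70178211e+01, -1.28138686e-04,
        7.16124487e-03,  1.01206825e-05]), 'position': array([ 0.21521842, -0.58610463,  0.23007973]), 'ee_rot': array([-1.02567908e-03,  9.84565502e-01,  1.75013471e-01, -6.70090108e-05]), 'wrist_force': array([ 0.0187944 , -1.06522808, -0.11644451]), 'moment': array([-0.07999076, -0.03927864, -0.01648687]), 'gripper_force': 0.0, 'width': 0.08569616722666681}
scene {'intrinsics': array([[477.37244301,   0.        , 316.79576013],
       [  0.        , 477.37244301, 230.95837722],
       [  0.        ,   0.        ,   1.        ]]), 'world_to_cam': array([[-0.70219868,  0.71189268,  0.01121696,  0.41509211],
       [ 0.37173829,  0.3800219 , -0.84699115, -0.19208005],
       [-0.60722949, -0.59058629, -0.53148864,  1.49686914],
       [ 0.        ,  0.       
[... 1048 characters left out ...]
] [316. 386.]
side bottle 0.66 [ 0.663 -0.353  0.088] [341. 169.]
side rake 0.62 [0.806 0.032 0.01 ] [246. 245.]
side rake 0.44 [ 0.663 -0.353  0.088] [341. 169.]
wrist {'intrinsics': array([[395.45768147,   0.        , 323.84810355],
       [  0.        , 395.45768147, 235.38681606],
       [  0.        ,   0.        ,   1.        ]]), 'hand_eye': array([[-3.89830584e-04, -9.61164647e-01, -2.75975307e-01,
         6.94119790e-02],
       [ 9.99999901e-01, -3.15602234e-04, -3.13378891e-04,
        -8.07833914e-04],
       [ 2.14110288e-04, -2.75975402e-01,  9.61164675e-01,
        -1.42153608e-01],
       [ 0.00000000e+00,  0.00000000e+00,  0.00000000e+00,
         1.00000000e+00]])}
-0.0187
```

View images.

View pics/scene0.png

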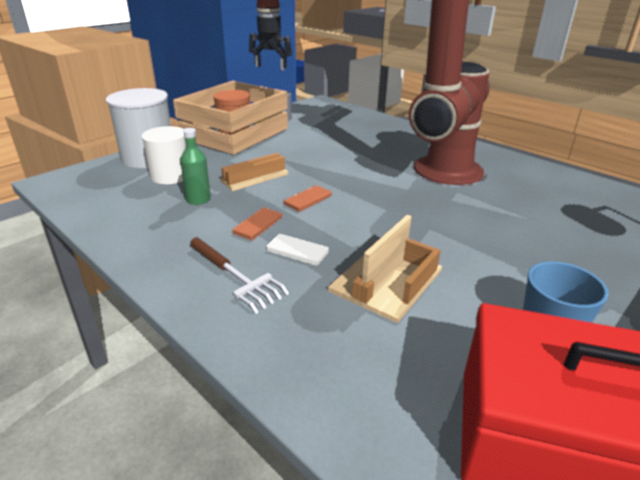

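View pics/side0.png

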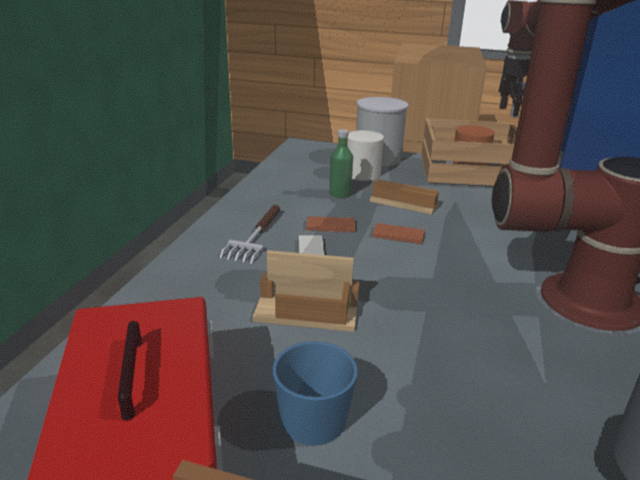

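Terracotta tiles are at scene (308,197) and (257,223). The white look-alike is at (298,249), the carrier with its gate at (387,265), and the stand at (253,172).

```bash
cat > h.py <<'E'
from plant import manip
import cv2,numpy as np,sys
from scipy.spatial.transform import Rotation as R
np.set_printoptions(suppress=True,precision=4)
def pose():
    s=manip.sense();q=s["ee_rot"];T=np.eye(4);T[:3,:3]=R.from_quat([*q[1:],q[0]]).as_matrix();T[:3,3]=s["position"];return T
def target(p,yaw):  # tool down, tool x at yaw deg
    T=np.eye(4);a=np.radians(yaw);c,s=np.cos(a),np.sin(a)
    T[:3,:3]=np.array([[c,s,0],[s,-c,0],[0,0,-1]]);T[:3,3]=p;return T
def rows(p,yaw,n,T0=None):
    """n equal rows from the measured pose to the target, each in its own start frame"""
    T=pose() if T0 is None else T0;G=target(p,yaw);rv=R.from_matrix(T[:3,:3].T@G[:3,:3]).as_rotvec();out=[]
    d=(G[:3,3]-T[:3,3])/n;C=T[:3,:3]
    for i in range(n):
        out.append(np.r_[C.T@d,np.degrees(rv)/n]);C=C@R.from_rotvec(rv/n).as_matrix()
    out=np.array(out);print("rows to",np.round(p,4),yaw);print(out.round(4));return G
def st():
    s=manip.sense();T=pose();print("t",round(s["t"],2),"p",s["position"],"yaw",np.degrees(np.arctan2(T[1,0],T[0,0])).round(2),"tilt",np.degrees(R.from_matrix(T[:3,:3]).as_rotvec()).round(1),"F",s["wrist_force"].round(1),"w",s["width"].round(4),"g",s["gripper_force"])
def cam(c,T=None):
    C=manip.calibration(c)
    M=(pose() if T is None else T)@C["hand_eye"] if c=="wrist" else np.linalg.inv(C["world_to_cam"])
    return C["intrinsics"],M
def px2w(px,z,K,M):
    px=np.atleast_2d(px).astype(float);d=np.c_[(px-K[:2,2])/K[0,0],np.ones(len(px))]@M[:3,:3].T
    return M[:3,3]+d*((z-M[2,3])/d[:,2])[:,None]
def w2px(P,K,M):
    q=(np.atleast_2d(P)-M[:3,3])@M[:3,:3]@K.T;return q[:,:2]/q[:,2:]
def shot(c,name):
    T=pose();im=manip.capture(c);cv2.imwrite(f"pics/{name}.png",im[:,:,::-1]);K,M=cam(c,T);np.savez(f"pics/{name}.npz",K=K,M=M,im=im);return im,K,M
def load(name):
    d=np.load(f"pics/{name}.npz");return d["im"],d["K"],d["M"]
def tiles(im,K,M,z=.014,zmax=None):
    h=cv2.cvtColor(im,cv2.COLOR_RGB2HSV)
    m=((h[...,0]<=12)&(h[...,1]>115)&(h[...,2]>70)).astype(np.uint8)
    m=cv2.morphologyEx(m,cv2.MORPH_OPEN,np.ones((3,3)))
    for c in cv2.findContours(m,0,1)[0]:
        if cv2.contourArea(c)<150:continue
        w=px2w(c[:,0],z,K,M)[:,:2]
        r=cv2.minAreaRect((w*1000).astype(np.float32));(x,y),(a,b),t=r
        if a<b:a,b,t=b,a,t+90
        print("blob px",c[:,0].mean(0).round(),"xy",np.round([x/1e3,y/1e3],4),"size",round(a),round(b),"yaw",round((t+90)%180-90,1))
E
python3 - <<'E'
from h import *
for c in("scene","side"):
    im=cv2.imread(f"pics/{c}0.png")[:,:,::-1].copy();K,M=cam(c);print(c);tiles(im,K,M)
rows([.42,-.30,.36],20,8);
E
```

```text
scene
blob px [553. 391.] xy [0.6374 0.5798] size 420 277 yaw 20.9
blob px [208. 252.] xy [ 0.8083 -0.1331] size 129 25 yaw 88.9
blob px [257. 223.] xy [ 0.6474 -0.1517] size 137 66 yaw 13.5
blob px [307. 198.] xy [ 0.4646 -0.1588] size 136 67 yaw 1.4
blob px [452. 159.] xy [-0.1024 -0.0651] size 491 200 yaw 30.4
blob px [231.  99.] xy [ 0.073  -1.0212] size 314 153 yaw 54.9
blob px [458.  68.] xy [-2.1218 -1.2508] size 4148 308 yaw 31.2
side
blob px [133. 388.] xy [0.805  0.5292] size 446 257 yaw -61.3
blob px [398. 233.] xy [ 0.4553 -0.1491] size 127 74 yaw 1.1
blob px [334. 224.] xy [ 0.6358 -0.142 ] size 126 72 yaw 12.7
blob px [474. 134.] xy [ 0.2971 -1.1126] size 229 148 yaw -88.2
rows to [ 0.42 -0.3   0.36] 20
[[ 0.0364 -0.0248 -0.0161  0.0006  0.0003  0.0193]
 [ 0.0364 -0.0248 -0.0161  0.0006  0.0003  0.0193]
 [ 0.0363 -0.0249 -0.0161  0.0006  0.0003  0.0193]
 [ 0.0363 -0.0249 -0.0161  0.0006  0.0003  0.0193]
 [ 0.0363 -0.0249 -0.0161  0.0006  0.0003  0.0193]
 [ 0.0363 -0.0249 -0.0161  0.0006  0.0003  0.0193]
 [ 0.0363 -0.0249 -0.0161  0.0006  0.0003  0.0193]
 [ 0.0363 -0.0249 -0.0161  0.0006  0.0003  0.0193]]
```

{"name": "drive_tool", "arguments": {
  "plan": [
    [[1, 0.05, -0.035, -0.026, 0, 0, 0], [1, 0.06, -0.04, -0.026, 0, 0, 0], [1, 0.06, -0.04, -0.026, 0, 0, 0], [1, 0.06, -0.04, -0.026, 0, 0, 0], [1, 0.06, -0.04, -0.026, 0, 0, 0]]
  ]
}}

```text
t: 1.48
position: [0.3877, -0.348, 0.3415]
ee_rot: [0.0, 0.985, 0.175, 0.0]
wrist_force: [0.7, -0.7, 0.2]
width: 0.0853
gripper_force: 0.0
```

```bash
python3 - <<'E'
from h import *
st();im,K,M=shot("wrist","w1");tiles(im,K,M)
E
```

```text
Traceback (most recent call last):
  File "h.py", line 18, in st
    s=manip.sense();T=pose();print("t",round(s["t"],2),"p",s["position"],"yaw",np.degrees(np.arctan2(T[1,0],T[0,0])).round(2),"tilt",np.degrees(R.from_matrix(T[:3,:3]).as_rotvec()).round(1),"F",s["wrist_force"].round(1),"w",s["width"].round(4),"g",s["gripper_force"])
                                                                                                                                                                                                                                ^^^^^^^^^^^^^^^^
AttributeError: 'float' object has no attribute 'round'
```

```bash
sed -i 's/s\["width"\].round(4)/round(float(s["width"]),4)/' h.py; python3 - <<'E'
from h import *
for i in range(3): im,K,M=shot("wrist","w1")
st();tiles(im,K,M)
E
```

```text
t 1.62 p [ 0.3886 -0.3482  0.3428] yaw 20.42 tilt [176.9  31.9   0.2] F [ 0.4 -0.1 -0.1] w 0.0853 g 0.0
blob px [575. 348.] xy [ 0.2999 -0.7574] size 197 88 yaw 81.2
blob px [192.  69.] xy [ 0.4546 -0.1664] size 129 61 yaw 1.2
```

View pics/w1.png

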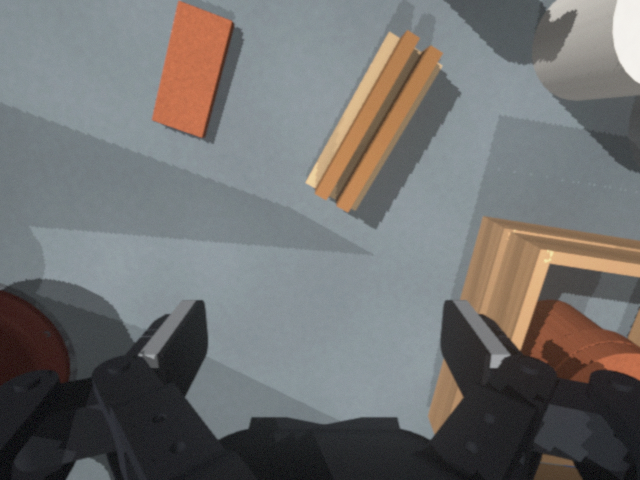

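The stand slot runs from about (424,43) to (333,202). Tile A is at (192,69). Now to view the tiles and the carrier from above.

```bash
python3 - <<'E'
from h import *
im,K,M=load("w1")
p=px2w([[424,43],[333,202]],.052,K,M);print(p,p.mean(0),np.linalg.norm(p[0]-p[1]),np.degrees(np.arctan2(*(p[0]-p[1])[1::-1])))
G=rows([.50,-.1,.38],0,6)
rows([.50,.2,.38],0,5,G)
E
```

```text
[[ 0.5631 -0.3901  0.052 ]
 [ 0.3794 -0.3622  0.052 ]] [ 0.4712 -0.3762  0.052 ] 0.18579510961360715 -8.634254855980881
rows to [ 0.5  -0.1   0.38] 0
[[ 0.0318 -0.0323 -0.0063  0.0343 -0.019   3.4033]
 [ 0.0299 -0.0341 -0.0063  0.0343 -0.019   3.4033]
 [ 0.0278 -0.0358 -0.0063  0.0343 -0.019   3.4033]
 [ 0.0256 -0.0374 -0.0062  0.0343 -0.019   3.4033]
 [ 0.0233 -0.0389 -0.0062  0.0343 -0.019   3.4033]
 [ 0.021  -0.0402 -0.0062  0.0343 -0.019   3.4033]]
rows to [0.5  0.2  0.38] 0
[[ 0.   -0.06  0.    0.    0.    0.  ]
 [ 0.   -0.06  0.    0.    0.    0.  ]
 [ 0.   -0.06  0.    0.    0.    0.  ]
 [ 0.   -0.06  0.    0.    0.    0.  ]
 [ 0.   -0.06  0.    0.    0.    0.  ]]
```

{"name": "drive_tool", "arguments": {
  "plan": [
    [[1, 0.034, -0.035, -0.008, 0, 0, 4.1], [1, 0.034, -0.038, -0.008, 0, 0, 4.1], [1, 0.032, -0.042, -0.008, 0, 0, 4.1], [1, 0.03, -0.045, -0.008, 0, 0, 4.1], [1, 0.025, -0.045, -0.006, 0, 0, 4.1]]
  ]
}}

```text
t: 2.25
position: [0.4974, -0.1159, 0.3781]
ee_rot: [0.0, 1.0, -0.005, -0.0]
wrist_force: [0.6, -0.5, 0.4]
width: 0.0853
gripper_force: 0.0
```

```bash
python3 - <<'E'
from h import *
for i in range(3): im,K,M=shot("wrist","w2")
st();tiles(im,K,M)
E
```

```text
t 2.4 p [ 0.4975 -0.1156  0.3781] yaw -0.19 tilt [180.   -0.3  -0.1] F [-0.2 -0.6  0.5] w 0.0854 g 0.0
blob px [363. 209.] xy [ 0.4554 -0.1645] size 129 59 yaw 1.2
blob px [360.  58.] xy [ 0.6384 -0.1569] size 129 59 yaw 14.0
```

{"name": "drive_tool", "arguments": {
  "plan": [
    [[1, 0, -0.06, 0, 0, 0, 0], [1, 0, -0.06, 0, 0, 0, 0], [1, 0, -0.06, 0, 0, 0, 0], [1, 0, -0.06, 0, 0, 0, 0], [1, 0, -0.06, 0, 0, 0, 0]]
  ]
}}

```text
t: 3.02
position: [0.4993, 0.1834, 0.3777]
ee_rot: [0.001, 1.0, -0.004, -0.0]
wrist_force: [0.2, -0.3, -0.6]
width: 0.0854
gripper_force: 0.0
```

```bash
python3 - <<'E'
from h import *
for i in range(3): im,K,M=shot("wrist","w3")
st();tiles(im,K,M)
for l in ("gate_c","carrier"):
  for d in manip.find_in(l,"wrist"): print(l,d["confidence"],M[:3,:3]@d["centre"]+M[:3,3])
E
```

```text
t 3.17 p [0.499  0.1841 0.3773] yaw -0.21 tilt [179.9  -0.3  -0.2] F [-0.4 -0.4 -0.2] w 0.0855 g 0.0
blob px [591. 208.] xy [ 0.4552 -0.1603] size 129 65 yaw 1.3
blob px [612.  57.] xy [ 0.6373 -0.152 ] size 129 65 yaw 13.4
blob px [36. 21.] xy [0.6864 0.5241] size 128 52 yaw -61.2
gate_c 0.94 [0.6    0.2085 0.1167]
carrier 0.72 [0.5973 0.213  0.0095]
```

View pics/w3.png

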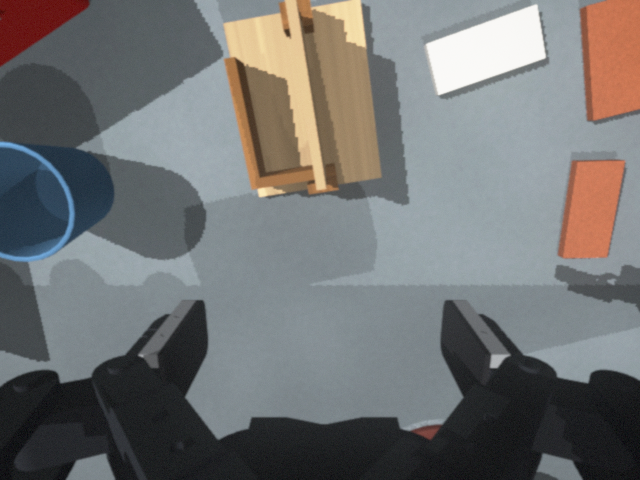

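Wrist view: the gate's top edge runs from (293,0) to (320,188). The long fence is on the left at (243,120), the near fence at (295,178) and the white look-alike at (487,50). Next I move closer, aligned with the gate.

```bash
python3 - <<'E'
from h import *
im,K,M=load("w3")
p=px2w([[320,189],[294,20]],.117,K,M);a=np.degrees(np.arctan2(*(p[1]-p[0])[1::-1]));print(p,a)
u=np.array([np.cos(np.radians(a)),np.sin(np.radians(a)),0]);c=p[0]+u*.089;print("c",c)
rows(np.r_[(c-.065*u)[:2],.30],a.round(1),3)
# carrier near-right corner and others at z=.012
print(px2w([[261,196],[382,179],[226,22]],.012,K,M))
E
```

```text
[[0.5012 0.191  0.117 ]
 [0.6568 0.2141 0.117 ]] 8.429872838497559
c [0.5892 0.204  0.117 ]
rows to [0.5249 0.1945 0.3   ] 8.4
[[ 0.0085 -0.0042  0.0259  0.0215  0.0244 -2.9454]
 [ 0.0087 -0.0038  0.0259  0.0215  0.0244 -2.9454]
 [ 0.0089 -0.0033  0.0259  0.0215  0.0244 -2.9454]]
[[0.4746 0.2688 0.012 ]
 [0.4964 0.1126 0.012 ]
 [0.6781 0.2998 0.012 ]]
```

{"name": "drive_tool", "arguments": {
  "plan": [
    [[1, 0.0085, -0.004, 0.026, 0, 0, -2.9], [1, 0.0085, -0.004, 0.026, 0, 0, -2.9], [1, 0.009, -0.0035, 0.026, 0, 0, -2.9], [1, 0, 0, 0, 0, 0, 0], [1, 0, 0, 0, 0, 0, 0]]
  ]
}}

```text
t: 3.9
position: [0.525, 0.195, 0.3017]
ee_rot: [0.0, 0.997, 0.071, 0.001]
wrist_force: [-0.1, 0.3, 0.7]
width: 0.0856
gripper_force: 0.0
```

```bash
python3 - <<'E'
from h import *
im,K,M=shot("wrist","w4")
st();cv2.imwrite("pics/w4c.png",cv2.resize(im[0:300,170:490,::-1],(800,750))[:600])
E
```

```text
t 3.95 p [0.5251 0.1954 0.3023] yaw 8.23 tilt [-179.5  -12.9   -0.2] F [ 0.1 -0.2  0.4] w 0.0855 g 0.0
```

View pics/w4c.png

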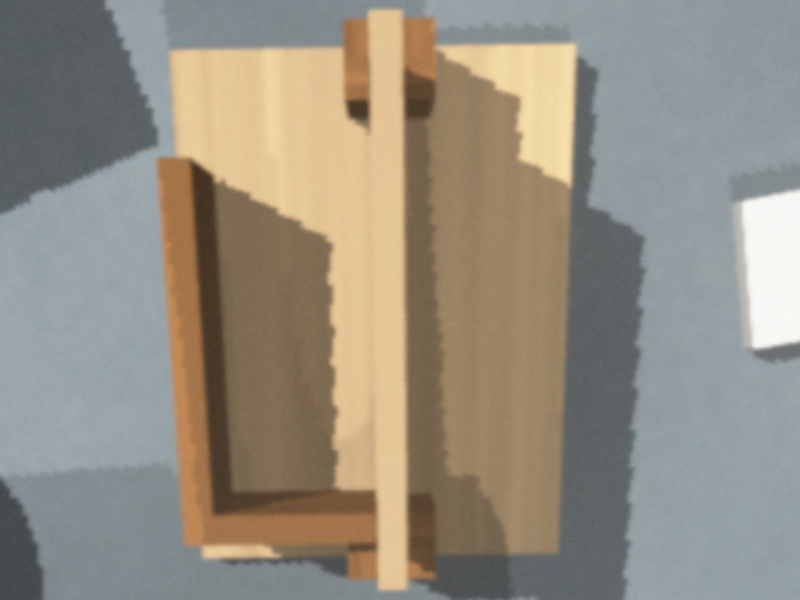

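The gate's top edge runs from (386,10) to (392,590) in the crop. The base corners are (172,50), (576,43), (203,557) and (558,553). Now to fit the carrier pose.

```bash
python3 - <<'E'
from h import *
im,K,M=load("w4")
f=lambda a:np.array(a,float)/2.5+[170,0]
p=px2w(f([[392,590],[386,10]]),.117,K,M);a=np.degrees(np.arctan2(*(p[1]-p[0])[1::-1]));print("gate",p,p.mean(0),np.linalg.norm(p[1]-p[0]),a)
Q=px2w(f([[172,50],[576,43],[203,557],[558,553]]),.012,K,M)[:,:2]
L=np.array([[.111,.045],[.111,-.115],[-.095,.045],[-.095,-.115]])
A,B=L-L.mean(0),Q-Q.mean(0);th=np.arctan2((A[:,0]*B[:,1]-A[:,1]*B[:,0]).sum(),(A*B).sum());r=np.array([[np.cos(th),-np.sin(th)],[np.sin(th),np.cos(th)]])
o=Q.mean(0)-r@L.mean(0);print("carrier",o,np.degrees(th),"res",Q-(L@r.T+o));g=o+r@[.008,-.04];print("slot",g)
rows(np.r_[p.mean(0)[:2],.117-.022+.0187-.0187],round(float(np.degrees(th)),1),5)
E
```

```text
gate [[0.5005 0.1897 0.117 ]
 [0.6763 0.2171 0.117 ]] [0.5884 0.2034 0.117 ] 0.17784621582360502 8.85916176238997
carrier [0.5746 0.2413] 8.871400532667797 res [[-0.0003 -0.0008]
 [ 0.0001  0.0006]
 [ 0.0002  0.    ]
 [ 0.      0.0002]]
slot [0.5887 0.203 ]
rows to [0.5884 0.2034 0.095 ] 8.9
[[ 0.0127  0.0002  0.0415  0.0004 -0.0262 -0.134 ]
 [ 0.0127  0.0003  0.0415  0.0004 -0.0262 -0.134 ]
 [ 0.0127  0.0003  0.0415  0.0004 -0.0262 -0.134 ]
 [ 0.0127  0.0003  0.0415  0.0004 -0.0262 -0.134 ]
 [ 0.0127  0.0004  0.0415  0.0004 -0.0262 -0.134 ]]
```

{"name": "drive_tool", "arguments": {
  "plan": [
    [[1, 0.0127, 0.0003, 0.043, 0, 0, -0.2], [1, 0.0127, 0.0003, 0.044, 0, 0, -0.2], [1, 0.0127, 0.0003, 0.044, 0, 0, -0.15], [1, 0.0127, 0.0003, 0.044, 0, 0, -0.1], [1, 0.0127, 0.0003, 0.042, 0, 0, 0]]
  ]
}}

```text
t: 4.58
position: [0.5889, 0.2045, 0.0842]
ee_rot: [-0.0, 0.997, 0.078, 0.002]
wrist_force: [0.2, 0.5, 0.2]
width: 0.0854
gripper_force: 0.0
```

```bash
python3 - <<'E'
from h import *
st();rows([.5884,.2034,.085],8.87,1)
E
```

```text
t 4.58 p [0.5889 0.2045 0.0842] yaw 8.96 tilt [-179.4  -14.1   -0.3] F [0.2 0.5 0.2] w 0.0854 g 0.0
rows to [0.5884 0.2034 0.085 ] 8.87
[[-0.0007  0.001  -0.0008 -0.0046 -0.1781  0.0949]]
```

{"name": "drive_tool", "arguments": {
  "plan": [
    [[1, -0.0005, 0.0005, 0, 0, 0, 0], [0, 0, 0, 0, 0, 0, 0], [0, 0, 0, 0, 0, 0, 0], [0, 0, 0, 0, 0, 0, 0], [0, 0, 0, 0, 0, 0, 0]]
  ]
}}

```text
t: 5.2
position: [0.5874, 0.2042, 0.0847]
ee_rot: [-0.0, 0.997, 0.079, 0.001]
wrist_force: [-0.4, -0.2, 0.9]
width: 0.012
gripper_force: 0.7
```

{"name": "drive_tool", "arguments": {
  "plan": [
    [[0, 0, 0, 0, 0, 0, 0], [0, 0, 0, 0, 0, 0, 0], [0, 0, 0, 0, 0, 0, 0], [0, 0, 0, 0, 0, 0, 0], [0, 0, 0, 0, 0, 0, 0]]
  ]
}}

```text
t: 5.82
position: [0.5876, 0.204, 0.0847]
ee_rot: [0.0, 0.997, 0.079, 0.001]
wrist_force: [-2.0, -0.8, 5.9]
width: 0.0093
gripper_force: 59.3
```

```bash
python3 - <<'E'
from h import *
st()
E
```

```text
t 5.83 p [0.5876 0.204  0.0847] yaw 9.01 tilt [179.4  14.1   0.1] F [-2.  -0.8  5.9] w 0.0093 g 59.29750442504883
```

{"name": "drive_tool", "arguments": {
  "plan": [
    [[0, 0, 0, -0.02, 0, 0, 0], [0, 0, 0, -0.03, 0, 0, 0], [0, 0, 0, -0.04, 0, 0, 0], [0, 0, 0, -0.04, 0, 0, 0], [0, 0, 0, -0.04, 0, 0, 0]]
  ]
}}

```text
t: 6.45
position: [0.5864, 0.2041, 0.2553]
ee_rot: [-0.0, 0.997, 0.079, -0.0]
wrist_force: [0.8, 0.9, -1.2]
width: 0.0089
gripper_force: 58.5
```

```bash
python3 - <<'E'
from h import *
st()
im,K,M=shot("wrist","w5")
# view pose over stand: same relative geometry as the carrier look
y=-8.63;u=np.array([np.cos(np.radians(y)),np.sin(np.radians(y)),0])
c=np.array([.4712,-.3762,0])
rows(np.r_[(c-.065*u)[:2],.25],y,14)
E
```

```text
t 6.45 p [0.5864 0.2041 0.2553] yaw 9.01 tilt [-179.4  -14.1    0.1] F [ 0.8  0.9 -1.2] w 0.0089 g 58.49585294723511
rows to [ 0.4069 -0.3664  0.25  ] -8.63
[[-0.0193  0.0383  0.0007 -0.0101 -0.0397  1.2605]
 [-0.0184  0.0387  0.0007 -0.0101 -0.0397  1.2605]
 [-0.0175  0.0391  0.0007 -0.0101 -0.0397  1.2605]
 [-0.0167  0.0394  0.0007 -0.0101 -0.0397  1.2605]
 [-0.0158  0.0398  0.0008 -0.0101 -0.0397  1.2605]
 [-0.0149  0.0401  0.0008 -0.0101 -0.0397  1.2605]
 [-0.014   0.0405  0.0008 -0.0101 -0.0397  1.2605]
 [-0.0132  0.0408  0.0008 -0.0101 -0.0397  1.2605]
 [-0.0123  0.041   0.0008 -0.0101 -0.0397  1.2605]
 [-0.0113  0.0413  0.0008 -0.0101 -0.0397  1.2605]
 [-0.0104  0.0415  0.0009 -0.0101 -0.0397  1.2605]
 [-0.0095  0.0418  0.0009 -0.0101 -0.0397  1.2605]
 [-0.0086  0.042   0.0009 -0.0101 -0.0397  1.2605]
 [-0.0077  0.0421  0.0009 -0.0101 -0.0397  1.2605]]
```

View pics/w5.png

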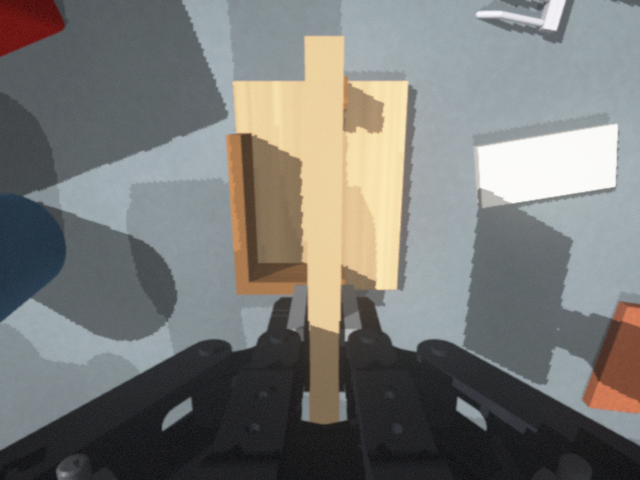

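{"name": "drive_tool", "arguments": {
  "plan": [
    [[0, -0.019, 0.038, 0.0007, 0, 0, 1.26], [0, -0.018, 0.039, 0.0007, 0, 0, 1.26], [0, -0.0175, 0.039, 0.0007, 0, 0, 1.26], [0, -0.0167, 0.0394, 0.0007, 0, 0, 1.26], [0, -0.016, 0.04, 0.0008, 0, 0, 1.26]]
  ]
}}

```text
t: 7.12
position: [0.5215, -0.001, 0.25]
ee_rot: [-0.0, 1.0, 0.023, -0.0]
wrist_force: [0.3, -0.4, -1.7]
width: 0.0089
gripper_force: 58.7
```

{"name": "drive_tool", "arguments": {
  "plan": [
    [[0, -0.015, 0.04, 0.0008, 0, 0, 1.26], [0, -0.014, 0.0405, 0.0008, 0, 0, 1.26], [0, -0.013, 0.041, 0.0008, 0, 0, 1.26], [0, -0.0123, 0.041, 0.0008, 0, 0, 1.26], [0, -0.0113, 0.0413, 0.0008, 0, 0, 1.26]]
  ]
}}

```text
t: 7.75
position: [0.4566, -0.2051, 0.2461]
ee_rot: [-0.0, 0.999, -0.032, 0.0]
wrist_force: [0.6, 0.3, -1.7]
width: 0.0091
gripper_force: 58.7
```

{"name": "drive_tool", "arguments": {
  "plan": [
    [[0, -0.0104, 0.0415, 0.0009, 0, 0, 1.26], [0, -0.0095, 0.042, 0.0009, 0, 0, 1.26], [0, -0.0086, 0.042, 0.0009, 0, 0, 1.26], [0, -0.0077, 0.042, 0.0009, 0, 0, 1.26], [0, 0, 0, 0, 0, 0, 0]]
  ]
}}

```text
t: 8.38
position: [0.4042, -0.3692, 0.2422]
ee_rot: [-0.0, 0.997, -0.077, -0.0]
wrist_force: [0.7, 0.3, -0.8]
width: 0.0089
gripper_force: 59.0
```

```bash
python3 - <<'E'
from h import *
im,K,M=shot("wrist","w6")
st();cv2.imwrite("pics/w6c.png",cv2.resize(im[0:300,170:490,::-1],(800,750))[:600])
E
```

```text
t 8.43 p [ 0.4047 -0.3679  0.2422] yaw -8.75 tilt [-179.4   13.7    0. ] F [ 0.4 -0.4 -1. ] w 0.0091 g 59.00298714637756
```

View pics/w6c.png

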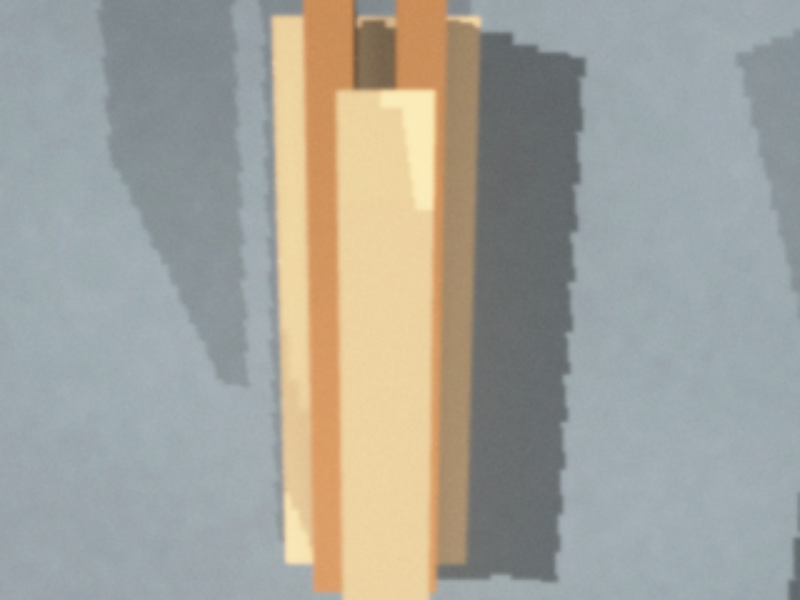

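The base corners are (271,15), (481,16), (286,564) and (467,564), with the slot at (375,55). The gate is held straight.

```bash
cat >> h.py <<'E'
def rigid(L,Q):
    L=np.array(L);A,B=L-L.mean(0),Q-Q.mean(0);th=np.arctan2((A[:,0]*B[:,1]-A[:,1]*B[:,0]).sum(),(A*B).sum());r=np.array([[np.cos(th),-np.sin(th)],[np.sin(th),np.cos(th)]])
    o=Q.mean(0)-r@L.mean(0);return o,np.degrees(th),np.abs(Q-(L@r.T+o)).max()
E
python3 - <<'E'
from h import *
im,K,M=load("w6")
f=lambda a:np.array(a,float)/2.5+[170,0]
Q=px2w(f([[271,15],[481,16],[286,564],[467,564]]),.012,K,M)[:,:2]
o,y,r=rigid([[.095,.035],[.095,-.035],[-.095,.035],[-.095,-.035]],Q);print("stand",o,y,r)
# slot at far end, base level of +x end
p=px2w(f([[375.5,28]]),.012,K,M);print("slotpt",p)
a=np.radians(y);v=(p[0,:2]-o)@[-np.sin(a),np.cos(a)];print("offset",v)
# gripped: TCP vs slot offset at carrier = (-.0008,+.0006) w.r.t. slot/gate measured; bias ~0
for z in(.15,.085): rows([o[0],o[1],z],y,3)
E
```

```text
stand [ 0.471  -0.3759] -8.953868762823983 0.0003050165579948638
slotpt [[ 0.5613 -0.3899  0.012 ]]
offset 0.00018090359035948834
rows to [ 0.471  -0.3759  0.15  ] -8.953868762823983
[[ 0.0222 -0.0007  0.0307 -0.0236  0.0097  0.0671]
 [ 0.0222 -0.0007  0.0307 -0.0236  0.0097  0.0671]
 [ 0.0222 -0.0008  0.0307 -0.0236  0.0097  0.0671]]
rows to [ 0.471  -0.3759  0.085 ] -8.953868762823983
[[ 0.0223 -0.0007  0.0524 -0.0236  0.0097  0.0671]
 [ 0.0222 -0.0007  0.0524 -0.0236  0.0097  0.0671]
 [ 0.0222 -0.0008  0.0524 -0.0236  0.0097  0.0671]]
```

{"name": "drive_tool", "arguments": {
  "plan": [
    [[0, 0.0222, -0.001, 0.03, 0, 0, 0], [0, 0.0222, -0.001, 0.03, 0, 0, 0.1], [0, 0.0222, -0.001, 0.03, 0, 0, 0], [0, 0, 0, 0, 0, 0, 0], [0, 0, 0, 0, 0, 0, 0]]
  ]
}}

```text
t: 9.05
position: [0.4719, -0.374, 0.1534]
ee_rot: [0.0, 0.997, -0.076, 0.0]
wrist_force: [-0.3, 0.7, -0.5]
width: 0.0091
gripper_force: 58.9
```

```bash
python3 - <<'E'
from h import *
st()
im,K,M=shot("wrist","w7");st();rows([.4711,-.3754,.155],-8.85,1)
cv2.imwrite("pics/w7c.png",cv2.resize(im[0:300,170:490,::-1],(800,750))[:600])
E
```

```text
t 9.05 p [ 0.4719 -0.374   0.1534] yaw -8.67 tilt [179.5 -13.6   0. ] F [-0.3  0.7 -0.5] w 0.0091 g 58.93478214740753
t 9.1 p [ 0.472  -0.3745  0.1542] yaw -8.7 tilt [179.4 -13.6   0.1] F [ 0.5  0.5 -0.9] w 0.0095 g 58.934926986694336
rows to [ 0.4711 -0.3754  0.155 ] -8.85
[[-0.0008  0.001  -0.0008  0.0776 -0.0988  0.1494]]
```

View pics/w7c.png

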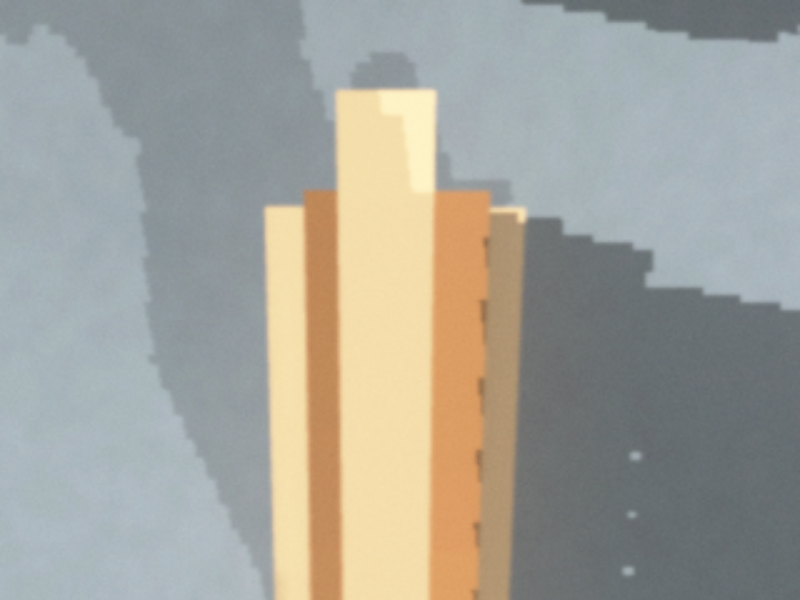

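Relative to the lift-out reference in w5, the slot lies about 1.2 mm to tool +y and 0.2° clockwise. I'll correct for that and enter slowly.

{"name": "drive_tool", "arguments": {
  "plan": [
    [[0, 0, 0.0012, 0, 0, 0, 0.2], [0, 0, 0, 0.015, 0, 0, 0], [0, 0, 0, 0.012, 0, 0, 0], [0, 0, 0, 0.01, 0, 0, 0], [0, 0, 0, 0.008, 0, 0, 0]]
  ]
}}

```text
t: 9.72
position: [0.4711, -0.3754, 0.106]
ee_rot: [-0.0, 0.997, -0.078, -0.001]
wrist_force: [0.2, 0.6, -0.9]
width: 0.0094
gripper_force: 59.0
```

{"name": "drive_tool", "arguments": {
  "plan": [
    [[0, 0, 0, 0.008, 0, 0, 0], [0, 0, 0, 0.006, 0, 0, 0], [0, 0, 0, 0.004, 0, 0, 0], [0, 0, 0, 0.003, 0, 0, 0], [0, 0, 0, 0.001, 0, 0, 0]]
  ]
}}

```text
t: 10.35
position: [0.4715, -0.3758, 0.0854]
ee_rot: [0.0, 0.997, -0.078, 0.0]
wrist_force: [0.8, 0.1, -2.3]
width: 0.009
gripper_force: 59.0
```

{"name": "drive_tool", "arguments": {
  "plan": [
    [[0, 0, 0, 0.001, 0, 0, 0], [0, 0, 0, 0.001, 0, 0, 0], [0, 0, 0, 0.0005, 0, 0, 0], [0, 0, 0, 0, 0, 0, 0], [0, 0, 0, 0, 0, 0, 0]]
  ]
}}

```text
t: 10.98
position: [0.4716, -0.3761, 0.0846]
ee_rot: [0.0, 0.997, -0.078, 0.0]
wrist_force: [-4.1, 2.1, 7.3]
width: 0.0089
gripper_force: 60.3
```

{"name": "drive_tool", "arguments": {
  "plan": [
    [[1, 0, 0, 0, 0, 0, 0], [1, 0, 0, 0, 0, 0, 0], [1, 0, 0, 0, 0, 0, 0], [1, 0, 0, -0.04, 0, 0, 0], [1, 0, 0, -0.05, 0, 0, 0]]
  ]
}}

```text
t: 11.6
position: [0.4706, -0.3748, 0.1719]
ee_rot: [-0.001, 0.997, -0.078, -0.001]
wrist_force: [1.5, -0.6, -0.5]
width: 0.0853
gripper_force: 0.0
```

```bash
python3 - <<'E'
from h import *
st();G=rows([.39,-.16,.26],1.2,5)
E
```

```text
t 11.6 p [ 0.4706 -0.3748  0.1719] yaw -8.93 tilt [-179.3   14.     0.3] F [ 1.5 -0.6 -0.5] w 0.0853 g 0.0
rows to [ 0.39 -0.16  0.26] 1.2
[[-0.0227 -0.04   -0.0175 -0.0305  0.0334 -2.027 ]
 [-0.0212 -0.0408 -0.0175 -0.0305  0.0334 -2.027 ]
 [-0.0198 -0.0415 -0.0175 -0.0305  0.0334 -2.027 ]
 [-0.0183 -0.0421 -0.0176 -0.0305  0.0334 -2.027 ]
 [-0.0167 -0.0427 -0.0176 -0.0305  0.0334 -2.027 ]]
```

{"name": "drive_tool", "arguments": {
  "plan": [
    [[1, -0.023, -0.04, -0.0175, 0, 0, -2], [1, -0.021, -0.041, -0.0175, 0, 0, -2], [1, -0.02, -0.0415, -0.0175, 0, 0, -2], [1, -0.0185, -0.042, -0.0175, 0, 0, -2], [1, -0.017, -0.0425, -0.0175, 0, 0, -2]]
  ]
}}

```text
t: 12.22
position: [0.3894, -0.1594, 0.2608]
ee_rot: [-0.0, 1.0, 0.01, 0.0]
wrist_force: [2.1, 1.0, 0.8]
width: 0.0855
gripper_force: 0.0
```

```bash
python3 - <<'E'
from h import *
for i in range(3):im,K,M=shot("wrist","w8")
st();T=pose();T=target(T[:3,3],np.degrees(np.arctan2(T[1,0],T[0,0])));K,M=cam("wrist",T);tiles(im,K,M)
E
```

```text
t 12.38 p [ 0.3903 -0.1598  0.2619] yaw 1.19 tilt [179.9   1.9   0.3] F [ 0.9  0.2 -0. ] w 0.0849 g 0.0
blob px [332. 124.] xy [ 0.4533 -0.1654] size 128 59 yaw 1.1
```

View pics/w8.png

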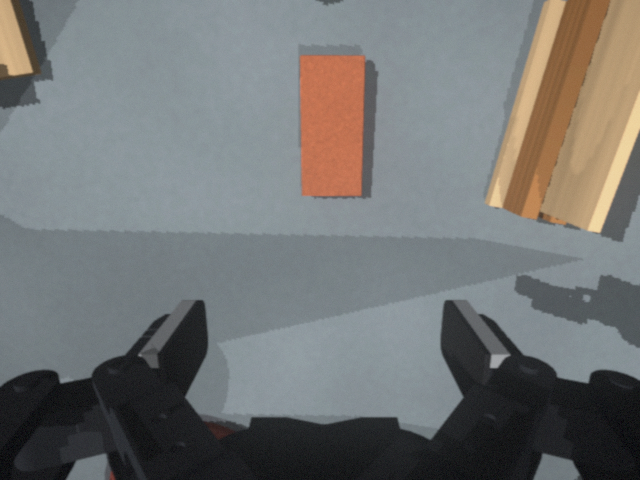

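The gate stands in the stand. Tile A spans (300,55) to (363,196). The choice between terracotta and white is clear, so I go for A.

```bash
python3 - <<'E'
from h import *
rows([.4535,-.163,.05],1.1,5)
E
```

```text
rows to [ 0.4535 -0.163   0.05  ] 1.1
[[ 0.0125  0.0008  0.0424  0.0265 -0.0386  0.0186]
 [ 0.0125  0.0008  0.0424  0.0265 -0.0386  0.0186]
 [ 0.0125  0.0008  0.0424  0.0265 -0.0386  0.0186]
 [ 0.0126  0.0008  0.0424  0.0265 -0.0386  0.0186]
 [ 0.0126  0.0009  0.0424  0.0265 -0.0386  0.0186]]
```

{"name": "drive_tool", "arguments": {
  "plan": [
    [[1, 0.013, 0.0007, 0.042, 0, 0, 0], [1, 0.013, 0.0007, 0.042, 0, 0, 0], [1, 0.013, 0.0007, 0.042, 0, 0, 0], [1, 0.013, 0.0007, 0.042, 0, 0, 0], [1, 0.012, 0.0007, 0.042, 0, 0, 0]]
  ]
}}

```text
t: 13.0
position: [0.4542, -0.1636, 0.048]
ee_rot: [-0.0, 1.0, 0.009, -0.0]
wrist_force: [0.1, 0.6, -0.2]
width: 0.0854
gripper_force: 0.0
```

```bash
python3 - <<'E'
from h import *
im,K,M=shot("wrist","w9")
st();rows([.4545,-.163,-.002],1.1,3);im,K,M=load("w9");tiles(im,K,M)
E
```

```text
t 13.05 p [ 0.4511 -0.1617  0.042 ] yaw 1.0 tilt [-179.7   -1.6    0.8] F [-4.5  1.1 -2.3] w 0.0855 g 0.0
rows to [ 0.4545 -0.163  -0.002 ] 1.1
[[ 0.0013  0.0005  0.0146 -0.1033  0.1774 -0.0336]
 [ 0.0012  0.0005  0.0146 -0.1033  0.1774 -0.0336]
 [ 0.0012  0.0005  0.0146 -0.1033  0.1774 -0.0336]]
blob px [327. 255.] xy [ 0.4552 -0.1646] size 128 59 yaw 1.2
```

View pics/w9.png

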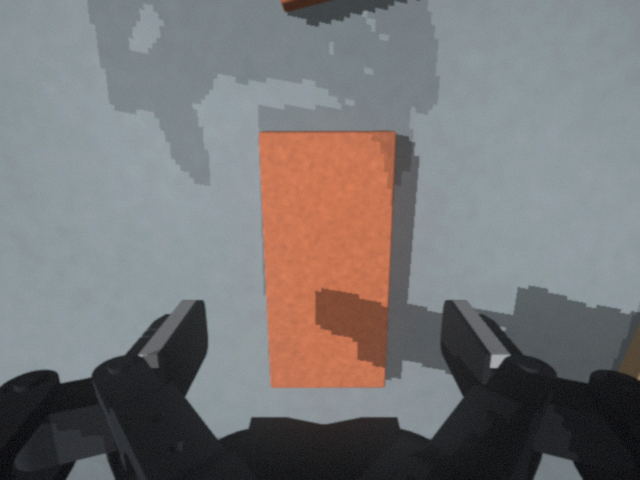

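The tile is centred between the fingers, (270..390) against the pads at (205..443). The reading jumped, so I sense again.

```bash
python3 - <<'E'
from h import *
manip.capture("wrist");st();manip.capture("wrist");st();rows([.4545,-.163,-.002],1.1,3)
E
```

```text
t 13.1 p [ 0.4505 -0.1615  0.0441] yaw 1.03 tilt [-179.7   -1.6    1. ] F [-1.6  0.6 -0.8] w 0.0855 g 0.0
t 13.15 p [ 0.4519 -0.1623  0.047 ] yaw 1.03 tilt [-179.8   -1.6    0.6] F [-0.2  0.1  1.4] w 0.0854 g 0.0
rows to [ 0.4545 -0.163  -0.002 ] 1.1
[[ 0.001   0.0003  0.0163 -0.071   0.1332 -0.0224]
 [ 0.0009  0.0003  0.0163 -0.071   0.1332 -0.0224]
 [ 0.0009  0.0003  0.0163 -0.071   0.1332 -0.0224]]
```

{"name": "drive_tool", "arguments": {
  "plan": [
    [[1, 0.0005, 0, 0.015, 0, 0, 0], [1, 0.0005, 0, 0.015, 0, 0, 0], [1, 0, 0, 0.012, 0, 0, 0], [1, 0, 0, 0.008, 0, 0, 0], [1, 0, 0, 0.002, 0, 0, 0]]
  ]
}}

```text
t: 13.78
position: [0.4548, -0.1628, -0.0022]
ee_rot: [-0.0, 1.0, 0.009, -0.0]
wrist_force: [0.2, -0.3, 1.4]
width: 0.0853
gripper_force: 0.0
```

{"name": "drive_tool", "arguments": {
  "plan": [
    [[0, 0, 0, 0, 0, 0, 0], [0, 0, 0, 0, 0, 0, 0], [0, 0, 0, 0, 0, 0, 0], [0, 0, 0, 0, 0, 0, 0], [0, 0, 0, 0, 0, 0, 0]]
  ]
}}

```text
t: 14.4
position: [0.4561, -0.1635, -0.0005]
ee_rot: [0.001, 1.0, 0.009, 0.001]
wrist_force: [0.3, -0.8, 6.2]
width: 0.0586
gripper_force: 65.8
```

```bash
cat >> h.py <<'E'
CO=np.array([.5746,.2420]);CY=8.9
def cw(x,y):
    a=np.radians(CY);return CO+np.array([[np.cos(a),-np.sin(a)],[np.sin(a),np.cos(a)]])@[x,y]
def cl(p):
    a=np.radians(CY);return np.array([[np.cos(a),np.sin(a)],[-np.sin(a),np.cos(a)]])@(np.array(p)[:2]-CO)
E
python3 - <<'E'
from h import *
st();T=pose();T=target(T[:3,3],1.1);T[2,3]+=.16
G=rows([*cw(.006,-.024),.16],CY,9,T);
E
```

```text
t 14.4 p [ 0.4561 -0.1635 -0.0005] yaw 1.07 tilt [179.9   1.7   0.2] F [ 0.3 -0.8  6.2] w 0.0586 g 65.8308219909668
rows to [0.5842 0.2192 0.16  ] 8.9
[[ 0.0151 -0.0422 -0.0001  0.      0.     -0.8667]
 [ 0.0157 -0.042  -0.0001  0.      0.     -0.8667]
 [ 0.0163 -0.0418 -0.0001  0.      0.     -0.8667]
 [ 0.017  -0.0415 -0.0001  0.      0.     -0.8667]
 [ 0.0176 -0.0413 -0.0001  0.      0.     -0.8667]
 [ 0.0182 -0.041  -0.0001  0.      0.     -0.8667]
 [ 0.0188 -0.0407 -0.0001  0.      0.     -0.8667]
 [ 0.0194 -0.0404 -0.0001  0.      0.     -0.8667]
 [ 0.02   -0.0401 -0.0001  0.      0.     -0.8667]]
```

{"name": "drive_tool", "arguments": {
  "plan": [
    [[0, 0, 0, -0.01, 0, 0, 0], [0, 0, 0, -0.03, 0, 0, 0], [0, 0, 0, -0.04, 0, 0, 0], [0, 0, 0, -0.04, 0, 0, 0], [0, 0, 0, -0.04, 0, 0, 0]]
  ]
}}

```text
t: 15.02
position: [0.4543, -0.1624, 0.1591]
ee_rot: [-0.0, 1.0, 0.009, -0.001]
wrist_force: [0.5, -0.5, -1.0]
width: 0.058
gripper_force: 65.0
```

{"name": "drive_tool", "arguments": {
  "plan": [
    [[0, 0.015, -0.042, 0, 0, 0, -0.87], [0, 0.0157, -0.042, 0, 0, 0, -0.87], [0, 0.0163, -0.042, 0, 0, 0, -0.87], [0, 0.017, -0.0415, 0, 0, 0, -0.87], [0, 0.0176, -0.041, 0, 0, 0, -0.87]]
  ]
}}

```text
t: 15.65
position: [0.5259, 0.0509, 0.1579]
ee_rot: [-0.0, 0.999, 0.048, -0.001]
wrist_force: [1.3, -0.6, -1.0]
width: 0.0582
gripper_force: 65.0
```

{"name": "drive_tool", "arguments": {
  "plan": [
    [[0, 0.018, -0.041, 0, 0, 0, -0.87], [0, 0.019, -0.041, 0, 0, 0, -0.87], [0, 0.0195, -0.04, 0, 0, 0, -0.87], [0, 0.02, -0.03, 0, 0, 0, -0.84], [0, 0, -0.01, 0, 0, 0, 0]]
  ]
}}

```text
t: 16.27
position: [0.583, 0.2208, 0.1576]
ee_rot: [0.0, 0.997, 0.078, -0.001]
wrist_force: [-0.2, -0.2, -2.3]
width: 0.0581
gripper_force: 65.1
```

```bash
python3 - <<'E'
from h import *
im,K,M=shot("wrist","w10");st();print(cl(pose()[:2,3]));G=rows([*cw(.006,-.024),.04],CY,4);rows([*cw(.006,-.024),.0135],CY,4,G)
E
```

```text
t 16.32 p [0.5823 0.2209 0.1576] yaw 8.97 tilt [-179.4  -14.1    0.2] F [-0.6  0.5 -1.4] w 0.0583 g 65.05177974700928
[ 0.0043 -0.022 ]
rows to [0.5842 0.2192 0.04  ] 8.9
[[ 0.0005  0.0005  0.0294 -0.0092  0.0314  0.0172]
 [ 0.0005  0.0005  0.0294 -0.0092  0.0314  0.0172]
 [ 0.0005  0.0005  0.0294 -0.0092  0.0314  0.0172]
 [ 0.0004  0.0005  0.0294 -0.0092  0.0314  0.0172]]
rows to [0.5842 0.2192 0.0135] 8.9
[[0.     0.     0.0066 0.     0.     0.    ]
 [0.     0.     0.0066 0.     0.     0.    ]
 [0.     0.     0.0066 0.     0.     0.    ]
 [0.     0.     0.0066 0.     0.     0.    ]]
```

View pics/w10.png

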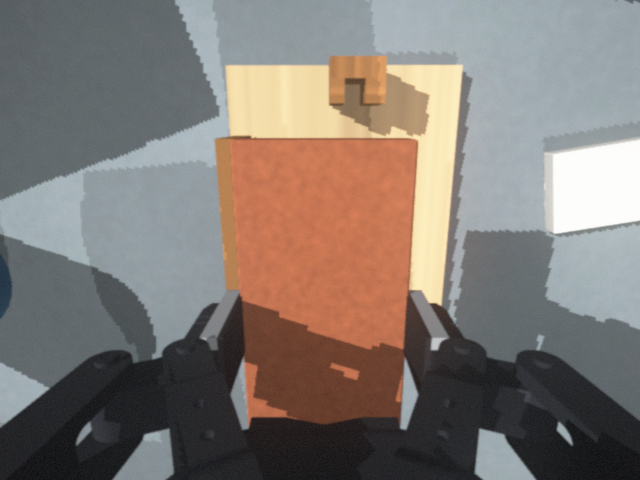

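{"name": "drive_tool", "arguments": {
  "plan": [
    [[0, 0.001, 0.001, 0.035, 0, 0, 0], [0, 0.0005, 0.001, 0.035, 0, 0, 0], [0, 0, 0.001, 0.03, 0, 0, 0], [0, 0, 0.0005, 0.018, 0, 0, 0], [0, 0, 0, 0.01, 0, 0, 0]]
  ]
}}

```text
t: 16.95
position: [0.5847, 0.2153, 0.0295]
ee_rot: [0.0, 0.997, 0.077, -0.001]
wrist_force: [0.4, 0.2, -1.1]
width: 0.0583
gripper_force: 65.0
```

```bash
python3 - <<'E'
from h import *
st();print(cl(pose()[:2,3]))
E
```

```text
t 16.95 p [0.5847 0.2153 0.0295] yaw 8.83 tilt [179.4  13.9  -0.1] F [ 0.4  0.2 -1.1] w 0.0583 g 65.03010749816895
[ 0.0059 -0.028 ]
```

Down the last 17 mm, then release with a partial opening.

{"name": "drive_tool", "arguments": {
  "plan": [
    [[0, 0, 0, 0.008, 0, 0, 0], [0, 0, 0, 0.005, 0, 0, 0], [0, 0, 0, 0.003, 0, 0, 0], [0, 0, 0, 0.001, 0, 0, 0], [0, 0, 0, 0, 0, 0, 0]]
  ]
}}

```text
t: 17.58
position: [0.5857, 0.2161, 0.014]
ee_rot: [-0.0, 0.997, 0.077, 0.0]
wrist_force: [-0.7, -0.4, -1.2]
width: 0.0582
gripper_force: 65.4
```

{"name": "drive_tool", "arguments": {
  "plan": [
    [[0.82, 0, 0, 0, 0, 0, 0], [0.82, 0, 0, 0, 0, 0, 0], [0.82, 0, 0, -0.01, 0, 0, 0], [0.82, 0, 0, -0.035, 0, 0, 0], [0.82, 0, 0, -0.05, 0, 0, 0]]
  ]
}}

```text
t: 18.2
position: [0.5839, 0.2159, 0.1081]
ee_rot: [-0.0, 0.997, 0.077, -0.002]
wrist_force: [0.0, 1.1, 0.1]
width: 0.07
gripper_force: 0.0
```

{"name": "drive_tool", "arguments": {
  "plan": [
    [[0, -0.001, 0.02, 0, 0, 0, 0], [0, -0.001, 0.02, 0, 0, 0, 0], [0, -0.001, 0.014, 0, 0, 0, 0], [0, 0, 0, 0.015, 0, 0, 0], [0, 0, 0, 0.03, 0, 0, 0]]
  ]
}}

```text
t: 18.82
position: [0.5911, 0.1621, 0.0626]
ee_rot: [-0.0, 0.997, 0.077, 0.001]
wrist_force: [0.5, -0.1, -0.1]
width: 0.0003
gripper_force: 0.0
```

{"name": "drive_tool", "arguments": {
  "plan": [
    [[0, 0, 0, 0.025, 0, 0, 0], [0, 0, 0, 0.015, 0, 0, 0], [0, 0, 0, 0.005, 0, 0, 0], [0, 0, 0, 0, 0, 0, 0], [0, 0, 0, 0, 0, 0, 0]]
  ]
}}

```text
t: 19.45
position: [0.5916, 0.1624, 0.0196]
ee_rot: [-0.0, 0.997, 0.077, 0.001]
wrist_force: [0.4, -0.6, -0.5]
width: 0.0
gripper_force: 0.0
```

```bash
python3 - <<'E'
from h import *
st();print(cl(pose()[:2,3]));rows([*cw(.003,-.046),.017],CY,4)
E
```

```text
t 19.45 p [0.5916 0.1624 0.0196] yaw 8.87 tilt [-179.5  -13.9   -0.2] F [ 0.4 -0.6 -0.5] w 0.0 g 0.0
[ 0.0045 -0.0813]
rows to [0.5847 0.197  0.017 ] 8.9
[[-0.0004 -0.0088  0.0006 -0.     -0.0297 -0.0063]
 [-0.0004 -0.0088  0.0006 -0.     -0.0297 -0.0063]
 [-0.0004 -0.0088  0.0006 -0.     -0.0297 -0.0063]
 [-0.0004 -0.0088  0.0006 -0.     -0.0297 -0.0063]]
```

{"name": "drive_tool", "arguments": {
  "plan": [
    [[0, 0, -0.007, 0.002, 0, 0, 0], [0, 0, -0.007, 0, 0, 0, 0], [0, 0, -0.006, 0, 0, 0, 0], [0, 0, -0.005, 0, 0, 0, 0], [0, 0, -0.005, 0, 0, 0, 0]]
  ]
}}

```text
t: 20.08
position: [0.5864, 0.192, 0.0168]
ee_rot: [0.0, 0.997, 0.077, 0.0]
wrist_force: [0.4, -2.5, 2.3]
width: -0.0001
gripper_force: 1.7
```

{"name": "drive_tool", "arguments": {
  "plan": [
    [[0, 0, -0.001, 0, 0, 0, 0], [0, 0, -0.001, 0, 0, 0, 0], [0, 0, -0.001, 0, 0, 0, 0], [0, 0, -0.001, 0, 0, 0, 0], [0, 0, -0.001, 0, 0, 0, 0]]
  ]
}}

```text
t: 20.7
position: [0.5856, 0.1966, 0.0167]
ee_rot: [0.0, 0.997, 0.077, 0.0]
wrist_force: [0.1, -4.8, 3.3]
width: 0.0001
gripper_force: 2.7
```

{"name": "drive_tool", "arguments": {
  "plan": [
    [[0, 0, -0.0008, 0, 0, 0, 0], [0, 0, -0.0008, 0, 0, 0, 0], [0, 0, -0.0008, 0, 0, 0, 0], [0, 0, 0, 0, 0, 0, 0], [0, 0, 0, 0, 0, 0, 0]]
  ]
}}

```text
t: 21.32
position: [0.5852, 0.199, 0.0166]
ee_rot: [0.0, 0.997, 0.077, 0.0]
wrist_force: [0.6, -3.4, 4.5]
width: 0.0
gripper_force: 3.2
```

```bash
python3 - <<'E'
from h import *
im,K,M=shot("wrist","w11");st();print(cl(pose()[:2,3]));
cv2.imwrite("pics/w11c.png",im[:,:,::-1])
E
```

```text
t 21.38 p [0.5852 0.199  0.0166] yaw 8.87 tilt [179.4  13.9   0. ] F [ 1.2 -5.1  5.6] w 0.0001 g 3.175122421234846
[ 0.0038 -0.0441]
```

View pics/w11c.png

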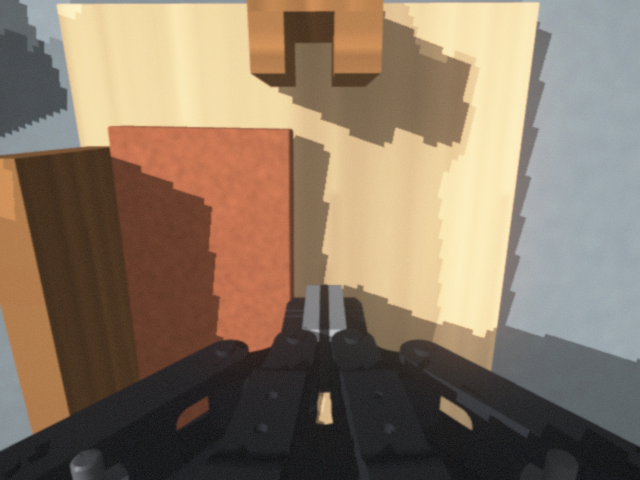

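The tile is almost at the long fence (edge at x≈110, fence foot ≈108). I continue in small steps until the force rises.

{"name": "drive_tool", "arguments": {
  "plan": [
    [[0, 0, -0.0008, 0, 0, 0, 0], [0, 0, -0.0008, 0, 0, 0, 0], [0, 0, -0.0008, 0, 0, 0, 0], [0, 0, 0, 0, 0, 0, 0], [0, 0, 0, 0, 0, 0, 0]]
  ]
}}

```text
t: 22.0
position: [0.5858, 0.2005, 0.0167]
ee_rot: [0.001, 0.997, 0.077, 0.001]
wrist_force: [3.1, -5.8, 3.2]
width: -0.0003
gripper_force: 4.3
```

{"name": "drive_tool", "arguments": {
  "plan": [
    [[0, 0, -0.0008, 0, 0, 0, 0], [0, 0, -0.0008, 0, 0, 0, 0], [0, 0, 0, 0, 0, 0, 0], [0, 0, 0, 0, 0, 0, 0], [0, 0, 0, 0, 0, 0, 0]]
  ]
}}

```text
t: 22.62
position: [0.5858, 0.2007, 0.0167]
ee_rot: [0.002, 0.997, 0.077, 0.001]
wrist_force: [4.2, -11.7, 3.5]
width: -0.0001
gripper_force: 6.4
```

{"name": "drive_tool", "arguments": {
  "plan": [
    [[0, 0, 0.008, 0, 0, 0, 0], [0, 0, 0, -0.04, 0, 0, 0], [0, 0.03, -0.016, -0.03, 0, 0, 0], [0, 0.035, -0.02, 0, 0, 0, 0], [0, 0.028, -0.016, 0, 0, 0, 0]]
  ]
}}

```text
t: 23.25
position: [0.6694, 0.2627, 0.0858]
ee_rot: [-0.001, 0.997, 0.078, -0.001]
wrist_force: [0.1, 0.2, -0.0]
width: 0.0001
gripper_force: 0.0
```

```bash
python3 - <<'E'
from h import *
st();print(cl(pose()[:2,3]));rows([*cw(.095,0),.017],CY,4)
E
```

```text
t 23.25 p [0.6694 0.2627 0.0858] yaw 8.89 tilt [-179.3  -13.9    0.1] F [ 0.1  0.2 -0. ] w 0.0001 g 0.0
[0.0969 0.0058]
rows to [0.6685 0.2567 0.017 ] 8.9
[[-0.0004  0.0015  0.0172 -0.032   0.0168 -0.0022]
 [-0.0005  0.0015  0.0172 -0.032   0.0168 -0.0022]
 [-0.0005  0.0015  0.0172 -0.032   0.0168 -0.0022]
 [-0.0005  0.0015  0.0172 -0.032   0.0168 -0.0022]]
```

{"name": "drive_tool", "arguments": {
  "plan": [
    [[0, 0, 0.002, 0.025, 0, 0, 0], [0, 0, 0.002, 0.025, 0, 0, 0], [0, 0, 0.002, 0.015, 0, 0, 0], [0, -0.004, 0, 0.004, 0, 0, 0], [0, -0.006, 0, 0, 0, 0, 0]]
  ]
}}

```text
t: 23.88
position: [0.6602, 0.2533, 0.0175]
ee_rot: [-0.0, 0.997, 0.077, -0.0]
wrist_force: [0.5, -0.1, -0.5]
width: 0.0004
gripper_force: 0.0
```

{"name": "drive_tool", "arguments": {
  "plan": [
    [[0, -0.003, 0, 0, 0, 0, 0], [0, -0.003, 0, 0, 0, 0, 0], [0, -0.002, 0, 0, 0, 0, 0], [0, -0.001, 0, 0, 0, 0, 0], [0, 0, 0, 0, 0, 0, 0]]
  ]
}}

```text
t: 24.5
position: [0.6527, 0.2522, 0.0185]
ee_rot: [-0.0, 0.997, 0.077, 0.001]
wrist_force: [3.5, 0.5, 1.5]
width: -0.0003
gripper_force: 1.4
```

```bash
python3 - <<'E'
from h import *
st();print(cl(pose()[:2,3]))
E
```

```text
t 24.5 p [0.6527 0.2522 0.0185] yaw 8.86 tilt [-179.4  -13.9   -0.2] F [3.5 0.5 1.5] w -0.0003 g 1.4444220710720401
[ 0.0787 -0.002 ]
```

{"name": "drive_tool", "arguments": {
  "plan": [
    [[0, -0.001, 0, 0, 0, 0, 0], [0, -0.001, 0, 0, 0, 0, 0], [0, -0.001, 0, 0, 0, 0, 0], [0, -0.0005, 0, 0, 0, 0, 0], [0, 0, 0, 0, 0, 0, 0]]
  ]
}}

```text
t: 25.12
position: [0.6506, 0.2519, 0.0182]
ee_rot: [-0.001, 0.997, 0.077, 0.003]
wrist_force: [8.4, 2.0, -0.6]
width: 0.0002
gripper_force: 4.7
```

{"name": "drive_tool", "arguments": {
  "plan": [
    [[0, -0.0008, 0, 0, 0, 0, 0], [0, -0.0008, 0, 0, 0, 0, 0], [0, 0, 0, 0, 0, 0, 0], [0, 0, 0, 0, 0, 0, 0], [0, 0, 0, 0, 0, 0, 0]]
  ]
}}

```text
t: 25.75
position: [0.6506, 0.2519, 0.0191]
ee_rot: [-0.001, 0.997, 0.077, 0.005]
wrist_force: [12.9, 2.6, -1.1]
width: 0.0
gripper_force: 6.2
```

{"name": "drive_tool", "arguments": {
  "plan": [
    [[1, 0.008, 0, 0, 0, 0, 0], [1, 0.004, 0, -0.04, 0, 0, 0], [1, -0.03, 0, -0.06, 0, 0, 0], [1, -0.05, 0, -0.05, 0, 0, 0], [1, -0.05, 0, -0.02, 0, 0, 0]]
  ]
}}

```text
t: 26.38
position: [0.5368, 0.2343, 0.1797]
ee_rot: [-0.0, 0.997, 0.077, 0.0]
wrist_force: [-0.4, -0.1, 0.7]
width: 0.0852
gripper_force: 0.0
```

```bash
python3 - <<'E'
from h import *
for i in range(3):im,K,M=shot("wrist","w12")
st();print(cl(pose()[:2,3]));print("in carrier: z=.026");tiles(im,K,M,.026)
cv2.imwrite("pics/w12c.png",im[:,:,::-1]);print(cw(0,0))
rows([.58,-.16,.2],13.7,8)
E
```

```text
t 26.52 p [0.5353 0.2342 0.1775] yaw 8.92 tilt [-179.5  -14.     0.2] F [ 0.7 -0.3 -0.4] w 0.0857 g 0.0
[-0.04   -0.0016]
in carrier: z=.026
blob px [323. 153.] xy [0.5746 0.2425] size 129 61 yaw 9.2
[0.5746 0.242 ]
rows to [ 0.58 -0.16  0.2 ] 13.7
[[-0.0021  0.0495 -0.0028 -0.002   0.0119 -0.5978]
 [-0.0026  0.0495 -0.0028 -0.002   0.0119 -0.5978]
 [-0.0032  0.0495 -0.0028 -0.002   0.0119 -0.5978]
 [-0.0037  0.0495 -0.0028 -0.002   0.0119 -0.5978]
 [-0.0042  0.0494 -0.0028 -0.002   0.0119 -0.5978]
 [-0.0047  0.0494 -0.0028 -0.002   0.0119 -0.5978]
 [-0.0052  0.0493 -0.0028 -0.002   0.0119 -0.5978]
 [-0.0057  0.0493 -0.0028 -0.002   0.0119 -0.5978]]
```

View pics/w12c.png

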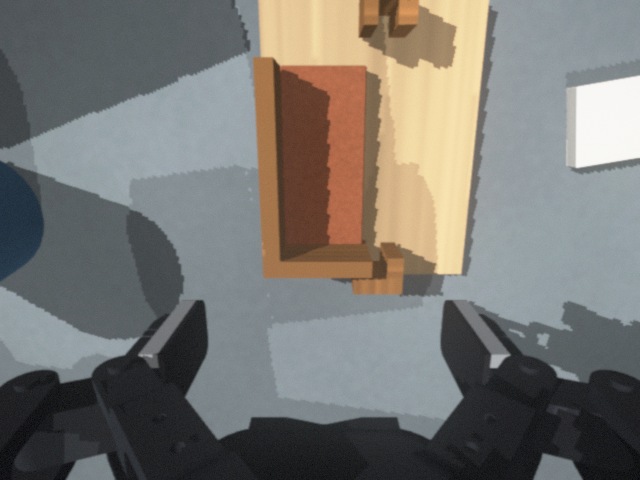

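Tile 1 is square in the corner, flush with both fences (280,66)–(365,245). On to tile B.

{"name": "drive_tool", "arguments": {
  "plan": [
    [[1, -0.002, 0.045, -0.003, 0, 0, -0.6], [1, -0.003, 0.05, -0.003, 0, 0, -0.6], [1, -0.003, 0.05, -0.003, 0, 0, -0.6], [1, -0.004, 0.05, -0.003, 0, 0, -0.6], [1, -0.004, 0.05, -0.003, 0, 0, -0.6]]
  ]
}}

```text
t: 27.15
position: [0.5645, -0.0114, 0.1906]
ee_rot: [-0.001, 0.995, 0.103, -0.002]
wrist_force: [-0.2, -0.1, -0.6]
width: 0.0853
gripper_force: 0.0
```

{"name": "drive_tool", "arguments": {
  "plan": [
    [[1, -0.005, 0.05, -0.003, 0, 0, -0.6], [1, -0.005, 0.05, -0.002, 0, 0, -0.6], [1, -0.0055, 0.04, -0.002, 0, 0, -0.6], [1, 0, 0.01, 0, 0, 0, 0], [1, 0, 0, 0, 0, 0, 0]]
  ]
}}

```text
t: 27.78
position: [0.582, -0.1595, 0.1979]
ee_rot: [-0.001, 0.993, 0.118, -0.001]
wrist_force: [0.1, 0.4, 0.7]
width: 0.0854
gripper_force: 0.0
```

```bash
python3 - <<'E'
from h import *
im,K,M=shot("wrist","w13");st()
T=pose();T=target(T[:3,3],np.degrees(np.arctan2(T[1,0],T[0,0])));K,M=cam("wrist",T);tiles(im,K,M)
im,K,M=shot("scene","s1");tiles(im,K,M)
E
```

```text
t 27.82 p [ 0.582  -0.1588  0.1982] yaw 13.68 tilt [-178.6  -21.4    0.2] F [ 0.2 -0.2  0.2] w 0.0854 g 0.0
blob px [339. 133.] xy [ 0.6392 -0.1567] size 129 59 yaw 14.2
blob px [550. 392.] xy [0.6382 0.5798] size 419 277 yaw 20.8
blob px [399. 278.] xy [0.5716 0.2223] size 154 62 yaw 19.5
blob px [208. 252.] xy [ 0.8086 -0.1331] size 129 24 yaw 88.1
blob px [257. 223.] xy [ 0.6474 -0.1515] size 136 66 yaw 14.4
blob px [451. 175.] xy [0.0452 0.0325] size 200 134 yaw -44.0
blob px [497. 108.] xy [-0.6243 -0.1784] size 492 127 yaw 19.5
blob px [229.  99.] xy [ 0.0921 -1.0286] size 303 127 yaw 50.7
blob px [456.  91.] xy [-0.8132 -0.4399] size 471 116 yaw 29.5
blob px [268.  56.] xy [-0.5866 -1.5599] size 210 175 yaw 47.7
blob px [526.  42.] xy [-2.8292 -1.    ] size 3917 276 yaw 21.6
blob px [325.  12.] xy [-2.1106 -2.368 ] size 2133 962 yaw 48.9
blob px [251.  10.] xy [-1.7156 -3.1063] size 1477 219 yaw 49.2
```

```bash
python3 - <<'E'
from h import *
rows([.6395,-.1545,-.0005],14,1)
E
```

```text
rows to [ 0.6395 -0.1545 -0.0005] 14
[[ 0.057   0.0102  0.1989 -0.097   0.0817 -0.2757]]
```

{"name": "drive_tool", "arguments": {
  "plan": [
    [[1, 0.014, 0.0025, 0.04, 0, 0, -0.3], [1, 0.015, 0.0025, 0.045, 0, 0, 0], [1, 0.014, 0.0025, 0.04, 0, 0, 0], [1, 0.014, 0.0025, 0.03, 0, 0, 0], [1, 0, 0, 0.015, 0, 0, 0]]
  ]
}}

```text
t: 28.5
position: [0.6393, -0.1535, 0.0272]
ee_rot: [-0.001, 0.992, 0.123, -0.001]
wrist_force: [0.1, -0.6, -0.6]
width: 0.0853
gripper_force: 0.0
```

{"name": "drive_tool", "arguments": {
  "plan": [
    [[1, 0, 0, 0.012, 0, 0, 0], [1, 0, 0, 0.01, 0, 0, 0], [1, 0, 0, 0.005, 0, 0, 0], [1, 0, 0, 0.0015, 0, 0, 0], [1, 0, 0, 0, 0, 0, 0]]
  ]
}}

```text
t: 29.12
position: [0.6402, -0.1558, 0.0015]
ee_rot: [0.0, 0.993, 0.121, 0.0]
wrist_force: [-0.0, -0.7, 0.3]
width: 0.085
gripper_force: 0.0
```

{"name": "drive_tool", "arguments": {
  "plan": [
    [[0, 0, 0, 0, 0, 0, 0], [0, 0, 0, 0, 0, 0, 0], [0, 0, 0, 0, 0, 0, 0], [0, 0, 0, 0, 0, 0, 0], [0, 0, 0, 0, 0, 0, 0]]
  ]
}}

```text
t: 29.75
position: [0.641, -0.1561, 0.0023]
ee_rot: [0.001, 0.993, 0.122, 0.001]
wrist_force: [-0.5, -1.0, 5.7]
width: 0.0583
gripper_force: 65.6
```

{"name": "drive_tool", "arguments": {
  "plan": [
    [[0, 0, 0, -0.01, 0, 0, 0], [0, 0, 0, -0.03, 0, 0, 0], [0, 0, 0, -0.04, 0, 0, 0], [0, 0, 0, -0.04, 0, 0, 0], [0, 0, 0, -0.03, 0, 0, 0]]
  ]
}}

```text
t: 30.38
position: [0.6396, -0.1553, 0.1521]
ee_rot: [-0.0, 0.993, 0.122, -0.0]
wrist_force: [0.3, 0.5, -2.0]
width: 0.0582
gripper_force: 65.1
```

```bash
python3 - <<'E'
from h import *
st();T=pose();T=target(T[:3,3],14);rows([*cw(.006,-.026),.15],CY,9,T)
E
```

```text
t 30.38 p [ 0.6396 -0.1553  0.1521] yaw 13.97 tilt [-178.6  -21.9    0. ] F [ 0.3  0.5 -2. ] w 0.0582 g 65.14371514320374
rows to [0.5846 0.2172 0.15  ] 8.9
[[ 0.0041 -0.0416  0.0002  0.      0.      0.5667]
 [ 0.0037 -0.0417  0.0002  0.      0.      0.5667]
 [ 0.0033 -0.0417  0.0002  0.      0.      0.5667]
 [ 0.0028 -0.0417  0.0002  0.      0.      0.5667]
 [ 0.0024 -0.0418  0.0002  0.      0.      0.5667]
 [ 0.002  -0.0418  0.0002  0.      0.      0.5667]
 [ 0.0016 -0.0418  0.0002  0.      0.      0.5667]
 [ 0.0012 -0.0418  0.0002  0.      0.      0.5667]
 [ 0.0008 -0.0418  0.0002  0.      0.      0.5667]]
```

{"name": "drive_tool", "arguments": {
  "plan": [
    [[0, 0.004, -0.0416, 0, 0, 0, 0.57], [0, 0.0037, -0.0417, 0, 0, 0, 0.57], [0, 0.0033, -0.0417, 0, 0, 0, 0.57], [0, 0.0028, -0.0417, 0, 0, 0, 0.57], [0, 0.0024, -0.0418, 0, 0, 0, 0.57]]
  ]
}}

```text
t: 31.0
position: [0.608, 0.0528, 0.1498]
ee_rot: [-0.0, 0.995, 0.097, -0.001]
wrist_force: [-0.1, -0.5, -3.0]
width: 0.0576
gripper_force: 65.1
```

{"name": "drive_tool", "arguments": {
  "plan": [
    [[0, 0.002, -0.0418, 0, 0, 0, 0.57], [0, 0.0016, -0.0418, 0, 0, 0, 0.57], [0, 0.0012, -0.0418, 0, 0, 0, 0.57], [0, 0.0008, -0.03, 0, 0, 0, 0.54], [0, 0, -0.0118, 0, 0, 0, 0]]
  ]
}}

```text
t: 31.62
position: [0.584, 0.2182, 0.1499]
ee_rot: [0.0, 0.997, 0.078, -0.001]
wrist_force: [-0.4, -0.3, -2.7]
width: 0.0577
gripper_force: 65.1
```

```bash
python3 - <<'E'
from h import *
manip.capture("wrist");manip.capture("wrist");st();print(cl(pose()[:2,3]));rows([*cw(.006,-.025),.04],CY,4)
E
```

```text
t 31.73 p [0.5845 0.2174 0.1503] yaw 8.96 tilt [179.4  14.1  -0.1] F [ 0.8 -0.  -3.4] w 0.0575 g 65.14999866485596
[ 0.006  -0.0259]
rows to [0.5844 0.2182 0.04  ] 8.9
[[ 0.     -0.0002  0.0276  0.0038  0.0216  0.0146]
 [ 0.     -0.0002  0.0276  0.0038  0.0216  0.0146]
 [ 0.     -0.0002  0.0276  0.0038  0.0216  0.0146]
 [ 0.     -0.0002  0.0276  0.0038  0.0216  0.0146]]
```

{"name": "drive_tool", "arguments": {
  "plan": [
    [[0, 0, 0, 0.03, 0, 0, 0], [0, 0, 0, 0.035, 0, 0, 0], [0, 0, 0, 0.025, 0, 0, 0], [0, 0, 0, 0.013, 0, 0, 0], [0, 0, 0, 0.008, 0, 0, 0]]
  ]
}}

```text
t: 32.35
position: [0.5855, 0.2161, 0.0396]
ee_rot: [0.0, 0.997, 0.077, -0.0]
wrist_force: [-0.0, -0.1, -2.7]
width: 0.0579
gripper_force: 65.1
```

{"name": "drive_tool", "arguments": {
  "plan": [
    [[0, 0, 0, 0.006, 0, 0, 0], [0, 0, 0, 0.004, 0, 0, 0], [0, 0, 0, 0.001, 0, 0, 0], [0, 0, 0, 0, 0, 0, 0], [0, 0, 0, 0, 0, 0, 0]]
  ]
}}

```text
t: 32.98
position: [0.5855, 0.217, 0.0294]
ee_rot: [-0.0, 0.997, 0.077, 0.0]
wrist_force: [0.6, 0.0, -3.2]
width: 0.058
gripper_force: 65.1
```

{"name": "drive_tool", "arguments": {
  "plan": [
    [[0, 0, 0, 0.001, 0, 0, 0], [0, 0, 0, 0.001, 0, 0, 0], [0, 0, 0, 0, 0, 0, 0], [0.82, 0, 0, 0, 0, 0, 0], [0.82, 0, 0, 0, 0, 0, 0]]
  ]
}}

```text
t: 33.6
position: [0.5856, 0.2169, 0.0271]
ee_rot: [-0.0, 0.997, 0.077, 0.0]
wrist_force: [0.4, 0.6, -0.1]
width: 0.0699
gripper_force: 0.0
```

{"name": "drive_tool", "arguments": {
  "plan": [
    [[0.82, 0, 0, -0.015, 0, 0, 0], [0.82, 0, 0, -0.03, 0, 0, 0], [0.82, 0, 0, -0.03, 0, 0, 0], [0, -0.001, 0.02, 0, 0, 0, 0], [0, -0.001, 0.02, 0, 0, 0, 0]]
  ]
}}

```text
t: 34.22
position: [0.5893, 0.1757, 0.1017]
ee_rot: [0.0, 0.997, 0.077, -0.0]
wrist_force: [0.2, -1.2, 0.1]
width: 0.0347
gripper_force: 0.0
```

```bash
python3 - <<'E'
from h import *
st();print(cl(pose()[:2,3]));rows([*cw(.003,-.08),.031],CY,1)
im,K,M=shot("side","s2");cv2.imwrite("pics/s2c.png",cv2.resize(im[220:370,200:400,::-1],(800,600),interpolation=cv2.INTER_CUBIC))
E
```

```text
t 34.23 p [0.5893 0.1757 0.1017] yaw 8.88 tilt [179.4  13.9  -0. ] F [ 0.2 -1.2  0.1] w 0.0347 g 0.0
[ 0.0043 -0.0678]
rows to [0.5899 0.1634 0.031 ] 8.9
[[-0.0012  0.0122  0.0707  0.0202  0.0229 -0.0239]]
```

View pics/s2c.png

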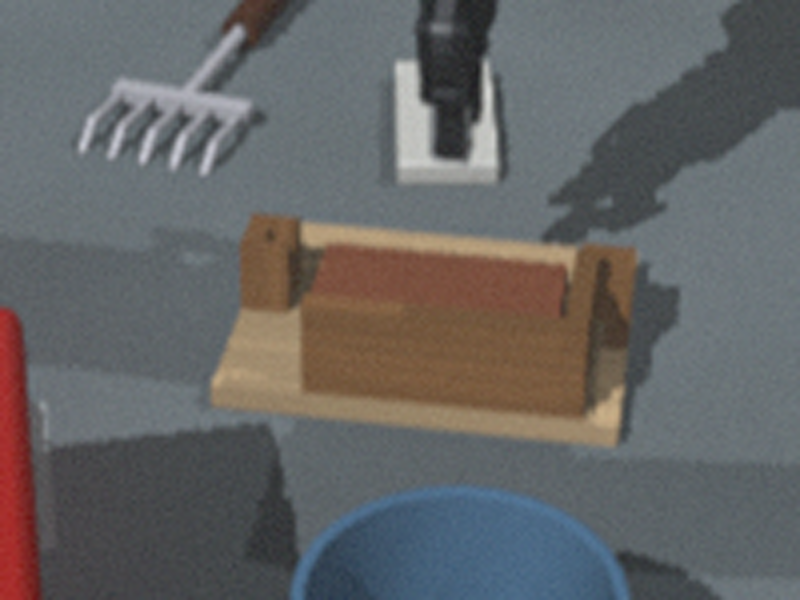

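Tile 2 lies flat on tile 1, at (440,280). Next is the push in +y.

{"name": "drive_tool", "arguments": {
  "plan": [
    [[0, -0.001, 0.012, 0, 0, 0, 0], [0, 0, 0.002, 0, 0, 0, 0], [0, 0, 0, 0.015, 0, 0, 0], [0, 0, 0, 0.028, 0, 0, 0], [0, 0, 0, 0.02, 0, 0, 0]]
  ]
}}

```text
t: 34.9
position: [0.5894, 0.1633, 0.0364]
ee_rot: [0.0, 0.997, 0.078, -0.001]
wrist_force: [-0.7, 0.1, 0.6]
width: -0.0001
gripper_force: 0.0
```

{"name": "drive_tool", "arguments": {
  "plan": [
    [[0, 0, 0, 0.006, 0, 0, 0], [0, 0, 0, 0, 0, 0, 0], [0, 0, -0.006, 0, 0, 0, 0], [0, 0, -0.006, 0, 0, 0, 0], [0, 0, -0.005, 0, 0, 0, 0]]
  ]
}}

```text
t: 35.52
position: [0.5884, 0.1805, 0.0337]
ee_rot: [-0.0, 0.997, 0.077, 0.001]
wrist_force: [0.2, -0.8, -0.1]
width: -0.0003
gripper_force: 1.5
```

```bash
python3 - <<'E'
from h import *
st();print(cl(pose()[:2,3]))
E
```

```text
t 35.52 p [0.5884 0.1805 0.0337] yaw 8.89 tilt [-179.5  -13.9   -0.1] F [ 0.2 -0.8 -0.1] w -0.0003 g 1.4970364049077034
[ 0.0041 -0.0629]
```

{"name": "drive_tool", "arguments": {
  "plan": [
    [[0, 0, -0.005, 0.001, 0, 0, 0], [0, 0, -0.005, 0, 0, 0, 0], [0, 0, -0.004, 0, 0, 0, 0], [0, 0, -0.003, 0, 0, 0, 0], [0, 0, -0.001, 0, 0, 0, 0]]
  ]
}}

```text
t: 36.15
position: [0.5868, 0.197, 0.0336]
ee_rot: [0.001, 0.997, 0.077, 0.001]
wrist_force: [0.8, -5.8, 5.8]
width: 0.0001
gripper_force: 3.7
```

{"name": "drive_tool", "arguments": {
  "plan": [
    [[0, 0, -0.001, 0, 0, 0, 0], [0, 0, -0.001, 0, 0, 0, 0], [0, 0, -0.001, 0, 0, 0, 0], [0, 0, -0.0005, 0, 0, 0, 0], [0, 0, 0, 0, 0, 0, 0]]
  ]
}}

```text
t: 36.78
position: [0.5863, 0.2003, 0.0336]
ee_rot: [0.001, 0.997, 0.077, 0.001]
wrist_force: [-0.1, -5.2, 5.2]
width: 0.0002
gripper_force: 3.5
```

```bash
python3 - <<'E'
from h import *
st();print(cl(pose()[:2,3]))
E
```

```text
t 36.77 p [0.5863 0.2003 0.0336] yaw 8.87 tilt [179.4  13.9   0.3] F [-0.1 -5.2  5.2] w 0.0002 g 3.5407432118790894
[ 0.0051 -0.043 ]
```

{"name": "drive_tool", "arguments": {
  "plan": [
    [[0, 0, -0.0008, 0, 0, 0, 0], [0, 0, -0.0008, 0, 0, 0, 0], [0, 0, -0.0008, 0, 0, 0, 0], [0, 0, 0, 0, 0, 0, 0], [0, 0, 0, 0, 0, 0, 0]]
  ]
}}

```text
t: 37.4
position: [0.5859, 0.2028, 0.0336]
ee_rot: [0.001, 0.997, 0.077, 0.002]
wrist_force: [0.6, -5.6, 5.1]
width: 0.0001
gripper_force: 3.5
```

{"name": "drive_tool", "arguments": {
  "plan": [
    [[0, 0, -0.0008, 0, 0, 0, 0], [0, 0, -0.0008, 0, 0, 0, 0], [0, 0, 0, 0, 0, 0, 0], [0, 0, 0, 0, 0, 0, 0], [0, 0, 0, 0, 0, 0, 0]]
  ]
}}

```text
t: 38.02
position: [0.5857, 0.2043, 0.0336]
ee_rot: [0.001, 0.997, 0.077, 0.002]
wrist_force: [0.6, -5.9, 5.2]
width: 0.0002
gripper_force: 3.5
```

```bash
python3 - <<'E'
from h import *
im,K,M=shot("wrist","w14");st();print(cl(pose()[:2,3]))
cv2.imwrite("pics/w14c.png",im[:,:,::-1])
E
```

```text
t 38.08 p [0.5856 0.2043 0.0336] yaw 8.87 tilt [179.4  13.9   0.3] F [ 0.5 -5.3  4.7] w -0.0002 g 3.5136293258256046
[ 0.0051 -0.0389]
```

View pics/w14c.png

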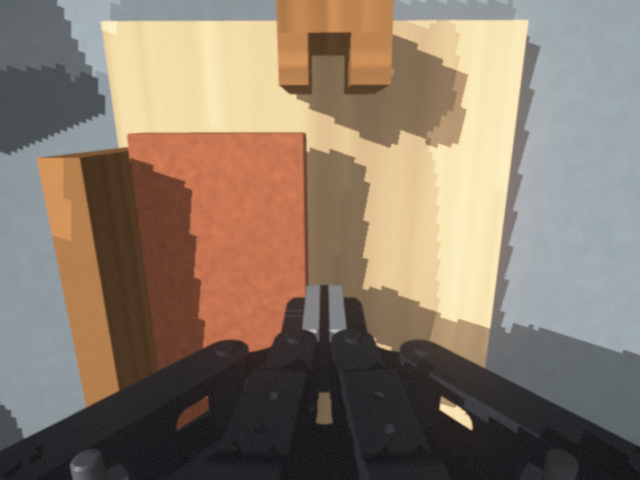

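{"name": "drive_tool", "arguments": {
  "plan": [
    [[0, 0, -0.0008, 0, 0, 0, 0], [0, 0, -0.0008, 0, 0, 0, 0], [0, 0, -0.0004, 0, 0, 0, 0], [0, 0, 0, 0, 0, 0, 0], [0, 0, 0, 0, 0, 0, 0]]
  ]
}}

```text
t: 38.7
position: [0.5854, 0.2061, 0.0336]
ee_rot: [0.001, 0.997, 0.077, 0.001]
wrist_force: [0.7, -5.3, 6.6]
width: 0.0
gripper_force: 3.8
```

{"name": "drive_tool", "arguments": {
  "plan": [
    [[0, 0, -0.0006, 0, 0, 0, 0], [0, 0, -0.0006, 0, 0, 0, 0], [0, 0, 0, 0, 0, 0, 0], [0, 0, 0, 0, 0, 0, 0], [0, 0, 0, 0, 0, 0, 0]]
  ]
}}

```text
t: 39.33
position: [0.5854, 0.2062, 0.0336]
ee_rot: [0.002, 0.997, 0.077, 0.002]
wrist_force: [1.4, -8.3, 6.1]
width: -0.0001
gripper_force: 5.1
```

{"name": "drive_tool", "arguments": {
  "plan": [
    [[0, 0, -0.0008, 0, 0, 0, 0], [0, 0, -0.0008, 0, 0, 0, 0], [0, 0, 0, 0, 0, 0, 0], [0, 0, 0, 0, 0, 0, 0], [0, 0, 0, 0, 0, 0, 0]]
  ]
}}

```text
t: 39.95
position: [0.5854, 0.2064, 0.0336]
ee_rot: [0.004, 0.997, 0.077, 0.001]
wrist_force: [1.6, -14.3, 6.3]
width: 0.0001
gripper_force: 7.4
```

{"name": "drive_tool", "arguments": {
  "plan": [
    [[0, 0, 0.008, 0, 0, 0, 0], [0, 0, 0.004, -0.035, 0, 0, 0], [0, 0.03, -0.019, -0.03, 0, 0, 0], [0, 0.035, -0.02, 0, 0, 0, 0], [0, 0.025, -0.016, 0, 0, 0, 0]]
  ]
}}

```text
t: 40.58
position: [0.6665, 0.2675, 0.0972]
ee_rot: [-0.001, 0.997, 0.077, 0.0]
wrist_force: [0.4, -0.2, 0.4]
width: 0.0001
gripper_force: 0.0
```

```bash
python3 - <<'E'
from h import *
manip.capture("wrist");manip.capture("wrist");st();print(cl(pose()[:2,3]));rows([*cw(.095,0),.031],CY,1)
E
```

```text
t 40.67 p [0.6666 0.2681 0.0964] yaw 8.95 tilt [-179.4  -14.    -0. ] F [-0.4 -0.1  0.6] w 0.0001 g 0.0
[0.095  0.0116]
rows to [0.6685 0.2567 0.031 ] 8.9
[[ 0.      0.0116  0.0654 -0.071  -0.0211  0.0465]]
```

{"name": "drive_tool", "arguments": {
  "plan": [
    [[0, 0, 0.006, 0.015, 0, 0, 0], [0, 0, 0.006, 0.02, 0, 0, 0], [0, 0, 0, 0.018, 0, 0, 0], [0, 0, 0, 0.01, 0, 0, 0], [0, -0.004, 0, 0.003, 0, 0, 0]]
  ]
}}

```text
t: 41.3
position: [0.6628, 0.2534, 0.0296]
ee_rot: [0.0, 0.997, 0.077, -0.001]
wrist_force: [0.6, -0.2, 0.4]
width: 0.0003
gripper_force: 0.0
```

{"name": "drive_tool", "arguments": {
  "plan": [
    [[0, -0.004, 0, 0, 0, 0, 0], [0, -0.003, 0, 0, 0, 0, 0], [0, -0.003, 0, 0, 0, 0, 0], [0, -0.002, 0, 0, 0, 0, 0], [0, -0.001, 0, 0, 0, 0, 0]]
  ]
}}

```text
t: 41.92
position: [0.6516, 0.2518, 0.032]
ee_rot: [-0.0, 0.997, 0.077, 0.001]
wrist_force: [2.4, 0.5, 1.3]
width: 0.0003
gripper_force: 1.4
```

```bash
python3 - <<'E'
from h import *
st();print(cl(pose()[:2,3]))
E
```

```text
t 41.92 p [0.6516 0.2518 0.032 ] yaw 8.86 tilt [-179.4  -13.9   -0.2] F [2.4 0.5 1.3] w 0.0003 g 1.4394629031630757
[ 0.0776 -0.0022]
```

{"name": "drive_tool", "arguments": {
  "plan": [
    [[0, -0.001, 0, 0, 0, 0, 0], [0, -0.0008, 0, 0, 0, 0, 0], [0, -0.0005, 0, 0, 0, 0, 0], [0, 0, 0, 0, 0, 0, 0], [0, 0, 0, 0, 0, 0, 0]]
  ]
}}

```text
t: 42.55
position: [0.6506, 0.2518, 0.0321]
ee_rot: [-0.001, 0.997, 0.077, 0.003]
wrist_force: [7.5, 1.6, 0.1]
width: -0.0
gripper_force: 3.8
```

{"name": "drive_tool", "arguments": {
  "plan": [
    [[0, -0.0008, 0, 0, 0, 0, 0], [0, -0.0008, 0, 0, 0, 0, 0], [0, 0, 0, 0, 0, 0, 0], [0, 0, 0, 0, 0, 0, 0], [0, 0, 0, 0, 0, 0, 0]]
  ]
}}

```text
t: 43.18
position: [0.6506, 0.2518, 0.0327]
ee_rot: [-0.001, 0.997, 0.077, 0.005]
wrist_force: [10.4, 2.7, -0.9]
width: 0.0002
gripper_force: 5.7
```

I've now viewed 15 pictures, one over the limit of 14, so from here I check by numbers only.

{"name": "drive_tool", "arguments": {
  "plan": [
    [[1, 0.008, 0, 0, 0, 0, 0], [1, 0.004, 0, -0.04, 0, 0, 0], [1, -0.03, 0, -0.05, 0, 0, 0], [1, -0.05, 0, -0.04, 0, 0, 0], [1, -0.05, 0, -0.015, 0, 0, 0]]
  ]
}}

```text
t: 43.8
position: [0.5307, 0.233, 0.1775]
ee_rot: [-0.0, 0.997, 0.077, 0.001]
wrist_force: [0.3, 0.8, -0.0]
width: 0.0852
gripper_force: 0.0
```

```bash
python3 - <<'E'
from h import *
for i in range(3):im,K,M=shot("wrist","w15")
st();print(cl(pose()[:2,3]))
T=pose();K,M=cam("wrist",target(T[:3,3],np.degrees(np.arctan2(T[1,0],T[0,0]))));tiles(im,K,M,.040)
h=cv2.cvtColor(im,cv2.COLOR_RGB2HSV);m=((h[...,0]<=12)&(h[...,1]>115)&(h[...,2]>40)).astype(np.uint8)
for r in (90,120,150,180,210):
    x=np.where(m[r,200:420])[0]+200;P=px2w([[x.min(),r],[x.max()+1,r]],.040,K,M);print(r,x.min(),x.max(),cl(P[0]),cl(P[1]))
for c in(310,340):
    y=np.where(m[:300,c])[0];P=px2w([[c,y.min()],[c,y.max()+1]],.040,K,M);print(c,y.min(),y.max(),cl(P[0]),cl(P[1]))
rows([.4706,-.3756,.17],-8.9,14)
E
```

```text
t 43.95 p [0.5291 0.2329 0.1749] yaw 8.91 tilt [179.4  14.   -0.2] F [-0.2  0.1  0. ] w 0.0853 g 0.0
[-0.0464 -0.002 ]
blob px [322. 145.] xy [0.5766 0.2425] size 129 61 yaw 9.2
90 277 367 [0.043  0.0296] [ 0.043  -0.0304]
120 276 366 [0.024  0.0309] [ 0.024  -0.0303]
150 278 365 [0.0043 0.0302] [ 0.0043 -0.0302]
180 280 364 [-0.0163  0.0295] [-0.0163 -0.0301]
210 281 364 [-0.0378  0.0294] [-0.0378 -0.0307]
310 51 243 [0.0666 0.0077] [-0.0633  0.0089]
340 51 243 [ 0.0666 -0.0116] [-0.0633 -0.0131]
rows to [ 0.4706 -0.3756  0.17  ] -8.9
[[-0.0109  0.0423  0.0004  0.0016  0.0071  1.2723]
 [-0.0099  0.0425  0.0004  0.0016  0.0071  1.2723]
 [-0.009   0.0427  0.0004  0.0016  0.0071  1.2723]
 [-0.008   0.0429  0.0004  0.0016  0.0071  1.2723]
 [-0.0071  0.0431  0.0004  0.0016  0.0071  1.2723]
 [-0.0061  0.0432  0.0004  0.0016  0.0071  1.2723]
 [-0.0051  0.0434  0.0004  0.0016  0.0071  1.2723]
 [-0.0042  0.0435  0.0004  0.0016  0.0071  1.2723]
 [-0.0032  0.0435  0.0004  0.0016  0.0071  1.2723]
 [-0.0022  0.0436  0.0004  0.0016  0.0071  1.2723]
 [-0.0013  0.0436  0.0004  0.0016  0.0071  1.2723]
 [-0.0003  0.0437  0.0004  0.0016  0.0071  1.2723]
 [ 0.0007  0.0437  0.0004  0.0016  0.0071  1.2723]
 [ 0.0016  0.0436  0.0004  0.0016  0.0071  1.2723]]
```

The pile is square: edges at y +30/−30 and x ±65 in the carrier frame, within noise. Now back to the gate.

{"name": "drive_tool", "arguments": {
  "plan": [
    [[1, -0.011, 0.042, 0, 0, 0, 1.27], [1, -0.01, 0.0425, 0, 0, 0, 1.27], [1, -0.009, 0.0427, 0, 0, 0, 1.27], [1, -0.008, 0.043, 0, 0, 0, 1.27], [1, -0.007, 0.043, 0, 0, 0, 1.27]]
  ]
}}

```text
t: 44.58
position: [0.5099, 0.0146, 0.1739]
ee_rot: [-0.0, 1.0, 0.022, -0.001]
wrist_force: [0.5, 0.1, 1.1]
width: 0.0858
gripper_force: 0.0
```

{"name": "drive_tool", "arguments": {
  "plan": [
    [[1, -0.006, 0.0432, 0, 0, 0, 1.27], [1, -0.005, 0.0434, 0, 0, 0, 1.27], [1, -0.0042, 0.0435, 0, 0, 0, 1.27], [1, -0.0032, 0.0435, 0, 0, 0, 1.27], [1, -0.0022, 0.0436, 0, 0, 0, 1.27]]
  ]
}}

```text
t: 45.2
position: [0.4892, -0.2028, 0.1738]
ee_rot: [-0.001, 0.999, -0.034, -0.001]
wrist_force: [-0.3, -0.2, -0.1]
width: 0.0854
gripper_force: 0.0
```

{"name": "drive_tool", "arguments": {
  "plan": [
    [[1, -0.0013, 0.0436, 0, 0, 0, 1.27], [1, -0.0003, 0.0437, 0, 0, 0, 1.27], [1, 0, 0.035, 0, 0, 0, 1.27], [1, 0, 0.01, 0, 0, 0, 1.27], [1, 0, 0, 0, 0, 0, 0]]
  ]
}}

```text
t: 45.82
position: [0.4757, -0.3328, 0.174]
ee_rot: [-0.001, 0.997, -0.078, -0.001]
wrist_force: [0.1, 0.4, 0.4]
width: 0.0857
gripper_force: 0.0
```

```bash
python3 - <<'E'
from h import *
manip.capture("wrist");shot("wrist","w16");st();rows([.4713,-.3757,.17],-8.93,1)
for d in manip.find_in("gate_c","wrist"): K,M=cam("wrist");print(d["confidence"],M[:3,:3]@d["centre"]+M[:3,3])
E
```

```text
t 45.92 p [ 0.4761 -0.3319  0.1744] yaw -8.86 tilt [-179.4   13.9    0.1] F [-0.3  0.3  0.2] w 0.0854 g 0.0
rows to [ 0.4713 -0.3757  0.17  ] -8.93
[[ 0.002   0.0441  0.0044 -0.0682  0.057   0.0741]]
0.8 [ 0.4862 -0.3758  0.1158]
```

{"name": "drive_tool", "arguments": {
  "plan": [
    [[1, 0.001, 0.022, 0, 0, 0, 0.05], [1, 0.001, 0.022, 0, 0, 0, 0], [1, 0, 0, 0.03, 0, 0, 0], [1, 0, 0, 0.03, 0, 0, 0], [1, 0, 0, 0.015, 0, 0, 0]]
  ]
}}

```text
t: 46.6
position: [0.4701, -0.3769, 0.098]
ee_rot: [-0.001, 0.997, -0.079, -0.001]
wrist_force: [-0.2, -0.6, 0.1]
width: 0.0853
gripper_force: 0.0
```

```bash
python3 - <<'E'
from h import *
manip.capture("wrist");manip.capture("wrist");st();rows([.4713,-.3757,.0847],-8.93,1)
E
```

```text
t 46.7 p [ 0.47   -0.3763  0.0979] yaw -8.99 tilt [-179.3   14.1    0.3] F [-0.6 -0.1  0.4] w 0.0857 g 0.0
rows to [ 0.4713 -0.3757  0.0847] -8.93
[[ 0.0013 -0.0008  0.0132 -0.1251  0.175  -0.0648]]
```

{"name": "drive_tool", "arguments": {
  "plan": [
    [[1, 0.001, -0.0006, 0.008, 0, 0, 0], [1, 0, 0, 0.005, 0, 0, 0], [0, 0, 0, 0, 0, 0, 0], [0, 0, 0, 0, 0, 0, 0], [0, 0, 0, 0, 0, 0, 0]]
  ]
}}

```text
t: 47.32
position: [0.4723, -0.3763, 0.0875]
ee_rot: [0.0, 0.997, -0.078, 0.0]
wrist_force: [-0.5, 1.2, 0.1]
width: 0.0326
gripper_force: 0.0
```

{"name": "drive_tool", "arguments": {
  "plan": [
    [[0, 0, 0, 0, 0, 0, 0], [0, 0, 0, 0, 0, 0, 0], [0, 0, 0, 0, 0, 0, 0], [0, 0, 0, 0, 0, 0, 0], [0, 0, 0, 0, 0, 0, 0]]
  ]
}}

```text
t: 47.95
position: [0.4723, -0.3764, 0.0874]
ee_rot: [0.0, 0.997, -0.078, 0.0]
wrist_force: [-0.4, -0.5, 2.4]
width: 0.0095
gripper_force: 59.2
```

```bash
python3 - <<'E'
from h import *
st()
E
```

```text
t 47.95 p [ 0.4723 -0.3764  0.0874] yaw -8.96 tilt [179.4 -14.1   0.1] F [-0.4 -0.5  2.4] w 0.0095 g 59.18562591075897
```

{"name": "drive_tool", "arguments": {
  "plan": [
    [[0, 0, 0, -0.02, 0, 0, 0], [0, 0, 0, -0.03, 0, 0, 0], [0, 0, 0, -0.04, 0, 0, 0], [0, 0, 0, -0.04, 0, 0, 0], [0, 0, 0, -0.04, 0, 0, 0]]
  ]
}}

```text
t: 48.58
position: [0.4718, -0.3758, 0.2591]
ee_rot: [-0.0, 0.997, -0.078, 0.0]
wrist_force: [-0.7, -0.6, -1.4]
width: 0.0091
gripper_force: 58.8
```

```bash
python3 - <<'E'
from h import *
manip.capture("wrist");manip.capture("wrist");st();rows([.5874,.204,.2553],9,14)
E
```

```text
t 48.67 p [ 0.4739 -0.3779  0.2646] yaw -8.96 tilt [179.  -14.    0.7] F [-0.  -0.6  0.3] w 0.0091 g 58.92124950885773
rows to [0.5874 0.204  0.2553] 9
[[ 0.0015 -0.0423  0.0004  0.0323 -0.0318 -1.2826]
 [ 0.0025 -0.0423  0.0004  0.0323 -0.0318 -1.2826]
 [ 0.0034 -0.0422  0.0004  0.0323 -0.0318 -1.2826]
 [ 0.0044 -0.0421  0.0005  0.0323 -0.0318 -1.2826]
 [ 0.0053 -0.042   0.0005  0.0323 -0.0318 -1.2826]
 [ 0.0062 -0.0419  0.0005  0.0323 -0.0318 -1.2826]
 [ 0.0072 -0.0417  0.0005  0.0323 -0.0318 -1.2826]
 [ 0.0081 -0.0416  0.0005  0.0323 -0.0318 -1.2826]
 [ 0.009  -0.0414  0.0006  0.0323 -0.0318 -1.2826]
 [ 0.01   -0.0412  0.0006  0.0323 -0.0318 -1.2826]
 [ 0.0109 -0.0409  0.0006  0.0323 -0.0318 -1.2826]
 [ 0.0118 -0.0407  0.0006  0.0323 -0.0318 -1.2826]
 [ 0.0127 -0.0404  0.0006  0.0323 -0.0318 -1.2826]
 [ 0.0136 -0.0401  0.0006  0.0323 -0.0318 -1.2826]]
```

{"name": "drive_tool", "arguments": {
  "plan": [
    [[0, 0.0015, -0.042, 0, 0, 0, -1.28], [0, 0.0025, -0.042, 0, 0, 0, -1.28], [0, 0.0035, -0.042, 0, 0, 0, -1.28], [0, 0.0045, -0.042, 0, 0, 0, -1.28], [0, 0.0053, -0.042, 0, 0, 0, -1.28]]
  ]
}}

```text
t: 49.3
position: [0.5122, -0.1676, 0.256]
ee_rot: [-0.0, 1.0, -0.022, -0.001]
wrist_force: [0.5, 0.3, -0.5]
width: 0.0091
gripper_force: 58.9
```

{"name": "drive_tool", "arguments": {
  "plan": [
    [[0, 0.0062, -0.042, 0, 0, 0, -1.28], [0, 0.0072, -0.0417, 0, 0, 0, -1.28], [0, 0.008, -0.0416, 0, 0, 0, -1.28], [0, 0.009, -0.0414, 0, 0, 0, -1.28], [0, 0.01, -0.041, 0, 0, 0, -1.28]]
  ]
}}

```text
t: 49.92
position: [0.5525, 0.04, 0.256]
ee_rot: [-0.0, 0.999, 0.034, -0.001]
wrist_force: [-0.4, -1.2, -1.1]
width: 0.0091
gripper_force: 58.9
```

{"name": "drive_tool", "arguments": {
  "plan": [
    [[0, 0.011, -0.041, 0, 0, 0, -1.28], [0, 0.012, -0.0407, 0, 0, 0, -1.28], [0, 0.013, -0.03, 0, 0, 0, -1.28], [0, 0.01, -0.015, 0, 0, 0, -1.28], [0, 0, 0, 0, 0, 0, 0]]
  ]
}}

```text
t: 50.55
position: [0.5871, 0.1695, 0.2563]
ee_rot: [0.0, 0.997, 0.079, -0.001]
wrist_force: [0.9, -1.0, -1.3]
width: 0.009
gripper_force: 58.9
```

```bash
python3 - <<'E'
from h import *
manip.capture("wrist");manip.capture("wrist");st();rows([.5876,.204,.155],9,1)
E
```

```text
t 50.65 p [0.587  0.1684 0.2566] yaw 8.91 tilt [179.4  14.   -0.1] F [-0.2  0.4 -1.9] w 0.0091 g 58.941242694854736
rows to [0.5876 0.204  0.155 ] 9
[[ 0.0062 -0.0352  0.1016  0.0316  0.0629 -0.0871]]
```

{"name": "drive_tool", "arguments": {
  "plan": [
    [[0, 0.003, -0.015, 0, 0, 0, -0.09], [0, 0.003, -0.015, 0, 0, 0, 0], [0, 0, -0.005, 0, 0, 0, 0], [0, 0, 0, 0, 0, 0, 0], [0, 0, 0, 0, 0, 0, 0]]
  ]
}}

```text
t: 51.28
position: [0.5876, 0.2046, 0.257]
ee_rot: [0.0, 0.997, 0.079, -0.0]
wrist_force: [-0.2, -0.3, -1.7]
width: 0.009
gripper_force: 59.0
```

```bash
cat > cmp.py <<'E'
from h import *
def comp(a,b):
    A=cv2.cvtColor(a,cv2.COLOR_RGB2GRAY);B=cv2.cvtColor(b,cv2.COLOR_RGB2GRAY)
    for n,(r0,r1,c0,c1) in {"post":(70,130,346,400),"right edge top":(80,150,380,430),"right edge low":(210,290,370,430),"left fence":(130,200,215,243),"fence low":(210,290,220,246),"gate":(32,90,295,355)}.items():
        t=A[r0:r1,c0:c1];s=B[r0-12:r1+12,c0-12:c1+12];s=cv2.resize(s,None,fx=4,fy=4,interpolation=cv2.INTER_CUBIC);t=cv2.resize(t,None,fx=4,fy=4,interpolation=cv2.INTER_CUBIC)
        _,v,_,l=cv2.minMaxLoc(cv2.matchTemplate(s,t,cv2.TM_CCOEFF_NORMED));print(n,"dx,dy px",l[0]/4-12,l[1]/4-12,round(v,3))
E
python3 - <<'E'
from cmp import *
manip.capture("wrist");b,K,M=shot("wrist","w17");st();a,_,_=load("w5");comp(a,b);rows([.5876,.204,.155],9,1)
E
```

```text
t 51.38 p [0.5877 0.2045 0.257 ] yaw 9.03 tilt [179.4  14.2   0. ] F [ 1.  -0.6 -0.6] w 0.0094 g 58.97171974182129
post dx,dy px -0.25 1.75 0.997
right edge top dx,dy px -0.25 1.75 0.997
right edge low dx,dy px -0.25 0.5 0.998
left fence dx,dy px 0.75 1.5 0.99
fence low dx,dy px 0.5 0.5 0.966
gate dx,dy px 0.0 3.75 0.962
rows to [0.5876 0.204  0.155 ] 9
[[-0.0002  0.0004  0.102   0.0099 -0.      0.0278]]
```

Lateral alignment with the lift-out reference is within 0.3 px, so I lower the gate.

{"name": "drive_tool", "arguments": {
  "plan": [
    [[0, 0, 0, 0.03, 0, 0, 0], [0, 0, 0, 0.03, 0, 0, 0], [0, 0, 0, 0.03, 0, 0, 0], [0, 0, 0, 0.02, 0, 0, 0], [0, 0, 0, 0.01, 0, 0, 0]]
  ]
}}

```text
t: 52.0
position: [0.5873, 0.2043, 0.1358]
ee_rot: [0.0, 0.997, 0.079, -0.001]
wrist_force: [1.1, -0.8, -0.9]
width: 0.0092
gripper_force: 59.0
```

```bash
python3 - <<'E'
from h import *
manip.capture("wrist");manip.capture("wrist");st();rows([.5877,.2042,.1],9,1)
E
```

```text
t 52.1 p [0.5873 0.2044 0.1361] yaw 9.04 tilt [179.4  14.2  -0.1] F [-1.2 -0.8 -1.9] w 0.009 g 58.89785349369049
rows to [0.5877 0.2042 0.1   ] 9
[[0.0004 0.0002 0.0361 0.0269 0.0873 0.043 ]]
```

{"name": "drive_tool", "arguments": {
  "plan": [
    [[0, 0, 0, 0.006, 0, 0, 0], [0, 0, 0, 0.006, 0, 0, 0], [0, 0, 0, 0.005, 0, 0, 0], [0, 0, 0, 0.004, 0, 0, 0], [0, 0, 0, 0.004, 0, 0, 0]]
  ]
}}

```text
t: 52.72
position: [0.5879, 0.2045, 0.112]
ee_rot: [0.0, 0.997, 0.079, 0.0]
wrist_force: [0.3, -2.3, -0.7]
width: 0.0092
gripper_force: 59.2
```

{"name": "drive_tool", "arguments": {
  "plan": [
    [[0, 0, 0, 0.005, 0, 0, 0], [0, 0, 0, 0.005, 0, 0, 0], [0, 0, 0, 0.004, 0, 0, 0], [0, 0, 0, 0.003, 0, 0, 0], [0, 0, 0, 0.002, 0, 0, 0]]
  ]
}}

```text
t: 53.35
position: [0.5878, 0.2045, 0.093]
ee_rot: [0.0, 0.997, 0.079, 0.0]
wrist_force: [0.5, -5.2, 1.9]
width: 0.009
gripper_force: 59.4
```

{"name": "drive_tool", "arguments": {
  "plan": [
    [[0, 0, 0.0006, 0.002, 0, 0, 0], [0, 0, 0, 0.002, 0, 0, 0], [0, 0, 0, 0.002, 0, 0, 0], [0, 0, 0, 0.001, 0, 0, 0], [0, 0, 0, 0, 0, 0, 0]]
  ]
}}

```text
t: 53.98
position: [0.5876, 0.2043, 0.0874]
ee_rot: [-0.0, 0.997, 0.079, -0.0]
wrist_force: [-3.5, -3.7, 8.1]
width: 0.0091
gripper_force: 60.5
```

{"name": "drive_tool", "arguments": {
  "plan": [
    [[1, 0, 0, 0, 0, 0, 0], [1, 0, 0, 0, 0, 0, 0], [1, 0, 0, 0, 0, 0, 0], [1, 0, 0, -0.03, 0, 0, 0], [1, 0, 0, -0.04, 0, 0, 0]]
  ]
}}

```text
t: 54.6
position: [0.5865, 0.2041, 0.1548]
ee_rot: [0.0, 0.997, 0.079, -0.002]
wrist_force: [0.4, -0.2, 0.7]
width: 0.0857
gripper_force: 0.0
```

{"name": "drive_tool", "arguments": {
  "plan": [
    [[1, -0.012, 0, -0.03, 0, 0, 0], [1, -0.0125, 0, -0.03, 0, 0, 0], [1, -0.0125, 0, -0.03, 0, 0, 0], [1, -0.0125, 0, -0.03, 0, 0, 0], [1, -0.0125, 0, -0.02, 0, 0, 0]]
  ]
}}

```text
t: 55.22
position: [0.5263, 0.1945, 0.2977]
ee_rot: [-0.0, 0.997, 0.079, 0.001]
wrist_force: [-0.1, 0.2, -1.0]
width: 0.0852
gripper_force: 0.0
```

```bash
python3 - <<'E'
from h import *
for i in range(3):b,K,M=shot("wrist","w18")
st();a,_,M0=load("w4");print(M0[:3,3],M[:3,3])
for d in manip.find_in("gate_c","wrist"): print(d["confidence"],M[:3,:3]@d["centre"]+M[:3,3])
A=cv2.cvtColor(a,cv2.COLOR_RGB2GRAY);B=cv2.cvtColor(b,cv2.COLOR_RGB2GRAY)
for n,(r0,r1,c0,c1) in {"gate top end":(12,30,300,350),"gate low end":(215,245,305,345),"gate mid":(100,160,310,345),"base R top":(12,40,380,420),"base R low":(200,235,370,410),"fence end":(50,80,225,255)}.items():
    t=A[r0:r1,c0:c1];rr=max(r0-12,0);s=B[rr:r1+12,c0-12:c1+12];f=lambda x:cv2.resize(x,None,fx=4,fy=4,interpolation=cv2.INTER_CUBIC)
    _,v,_,l=cv2.minMaxLoc(cv2.matchTemplate(f(s),f(t),cv2.TM_CCOEFF_NORMED));print(n,l[0]/4-12,l[1]/4-(r0-rr),round(v,3))
T=pose();K,M=cam("wrist",target(T[:3,3],np.degrees(np.arctan2(T[1,0],T[0,0]))));tiles(b,K,M,.040)
im,K,M=shot("scene","s3");tiles(im[:300],K,M,.04)
for c in("scene","side"):
    manip.capture(c);K,M=cam(c)
    for l in("gate_c","pot","bottle","rake"):
        for d in manip.find_in(l,c)[:1]: print(c,l,d["confidence"],M[:3,:3]@d["centre"]+M[:3,3])
E
```

```text
t 55.38 p [0.5267 0.1946 0.297 ] yaw 9.06 tilt [-179.4  -14.2   -0.2] F [-0.9  0.3 -0.2] w 0.0856 g 0.0
[0.5933 0.2055 0.444 ] [0.5945 0.2061 0.4416]
0.72 [0.599  0.2068 0.1154]
gate top end 0.75 2.5 0.956
gate low end -2.25 3.5 0.989
gate mid 0.0 1.5 0.706
base R top 2.25 4.0 0.998
base R low -0.5 3.75 0.992
fence end 1.0 1.5 0.99
blob px [285. 135.] xy [0.5722 0.2416] size 128 61 yaw 9.2
blob px [399. 275.] xy [0.5915 0.237 ] size 165 63 yaw 18.3
blob px [208. 252.] xy [ 0.828  -0.0994] size 124 23 yaw 88.8
blob px [451. 160.] xy [-0.0356 -0.0326] size 454 191 yaw 31.8
blob px [231.  99.] xy [ 0.1312 -0.9487] size 291 147 yaw 51.5
blob px [530. 100.] xy [-0.794  -0.1093] size 590 162 yaw 17.5
blob px [475.  97.] xy [-0.6713 -0.2566] size 738 266 yaw 31.3
blob px [552.  37.] xy [-2.9206 -0.8186] size 3631 261 yaw 19.8
blob px [429.  14.] xy [-2.6987 -1.8497] size 1815 307 yaw 34.3
scene gate_c 0.94 [0.6007 0.2061 0.0891]
scene pot 0.91 [0.4526 0.5065 0.0849]
scene bottle 0.79 [ 0.6843 -0.3604  0.0978]
scene rake 0.97 [0.8147 0.024  0.0139]
side gate_c 0.91 [0.5919 0.2073 0.0783]
side pot 0.97 [0.4863 0.5165 0.0717]
side bottle 0.75 [ 0.6735 -0.3517  0.0462]
side rake 0.86 [0.8062 0.0303 0.0098]
```

```bash
python3 - <<'E'
from h import *
f=lambda x:cv2.resize(x,None,fx=4,fy=4,interpolation=cv2.INTER_CUBIC)
a=cv2.imread("pics/scene0.png",0);b=cv2.imread("pics/s3.png",0)
for r0,r1,c0,c1 in((212,232,396,418),(245,275,352,378),(285,315,385,405)):
    _,v,_,l=cv2.minMaxLoc(cv2.matchTemplate(f(b[r0-8:r1+8,c0-8:c1+8]),f(a[r0:r1,c0:c1]),cv2.TM_CCOEFF_NORMED));print(l[0]/4-8,l[1]/4-8,round(v,3))
E
```

```text
0.5 0.5 0.933
0.75 0.25 0.972
2.75 4.25 0.74
```

```bash
python3 -c "
from plant import manip
print(manip.finish_job())"
```

```text
the job is handed in; nothing more can be done
None
```

I handed the job in: the gate stood in the stand, both terracotta tiles were piled square in the carrier corner, the gate is back home in its slot by image and force checks, and the pot, bottle and rake were left alone (I viewed 15 pictures, one over the limit of 14).

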